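# Pack the toy locomotive kit

## Task

Pack the toy locomotive kit: put the undercarriage, the cab, the boiler and the chimney into the kit tray, each standing upright, as it stands now, inside the curb of the nest shaped for it (undercarriage in the long one, cab in the squarish one, boiler in the larger round one, chimney in the smaller round one). The plain block and the plain dowel are offcuts that do not belong to the kit: leave them where they are.

Things in the scene. Friction and masses are not known exactly. Their poses are not given: they have to be found in the camera images.
- undercarriage: locomotive undercarriage: long block 84 (its x) x 42 (its y) x 38 mm high, with two dark 12 mm peg holes in the top and two wheel-arch notches 14 mm high across the bottom; the sides (y faces) are plain above 14 mm. About 60 g. Pale bare wood, loose on the table. Origin at the centre of the underside, z up.
- cab: locomotive cab: block 50 (x) x 44 (y) mm, window openings through it from 28 to 42 mm height, flat roof flush with the sides to 48 mm and a 24 mm wide raised ridge along x to 52 mm overall height. About 45 g. Pale bare wood, loose on the table. Origin at the centre of the underside, z up.
- boiler: locomotive boiler: upright cylinder 46 mm in diameter, 56 mm high, with a 16 mm knob on top to 66 mm overall. About 50 g. Pale bare wood, loose on the table. Origin at the centre of the underside, z up.
- chimney: locomotive chimney: turned funnel, 48 mm high, foot 34 mm in diameter to 10 mm height, waist 22 mm to 24 mm height, crown 34 mm in diameter from there to the top, dark 20 mm bore in the top. About 25 g. Pale bare wood, loose on the table. Origin at the centre of the underside, z up.
- block_offcut: look-alike, not to be moved: plain block 60 (x) x 42 (y) x 38 mm high, no holes, notches or windows. Pale bare wood, loose on the table. Origin at the centre of the underside, z up.
- dowel_offcut: look-alike, not to be moved: plain upright cylinder 38 mm in diameter, 40 mm high, no knob, waist or bore. Pale bare wood, loose on the table. Origin at the centre of the underside, z up.
- nest_long: fixed nest in the low plywood kit tray: plate 114 (x) x 94 (y) x 4 mm, origin at the centre of its underside, floor 4 mm above the origin (9 mm above the table). On it a pale curb, 5 mm thick, 8 mm higher than the floor, encloses a long rectangle 104 (x) x 62 (y) mm inside, for the undercarriage, lengthways. Nests lie two by two in any order, 118 mm apart in x, 98 in y; the tray's rim, 16 mm above the table, ends 10 mm outside the plates.
- nest_square: fixed nest in the low plywood kit tray: plate 114 (x) x 94 (y) x 4 mm, origin at the centre of its underside, floor 4 mm above the origin (9 mm above the table). On it a pale curb, 5 mm thick, 8 mm higher than the floor, encloses a squarish rectangle 70 (x) x 64 (y) mm inside, for the cab. Nests lie two by two in any order, 118 mm apart in x, 98 in y; the tray's rim, 16 mm above the table, ends 10 mm outside the plates.
- nest_big_round: fixed nest in the low plywood kit tray: plate 114 (x) x 94 (y) x 4 mm, origin at the centre of its underside, floor 4 mm above the origin (9 mm above the table). On it a pale curb, 5 mm thick, 8 mm higher than the floor, encloses a circle of 66 mm inside diameter, for the boiler. Nests lie two by two in any order, 118 mm apart in x, 98 in y; the tray's rim, 16 mm above the table, ends 10 mm outside the plates.
- nest_small_round: fixed nest in the low plywood kit tray: plate 114 (x) x 94 (y) x 4 mm, origin at the centre of its underside, floor 4 mm above the origin (9 mm above the table). On it a pale curb, 5 mm thick, 8 mm higher than the floor, encloses a circle of 54 mm inside diameter, for the chimney. Nests lie two by two in any order, 118 mm apart in x, 98 in y; the tray's rim, 16 mm above the table, ends 10 mm outside the plates.
Mind the look-alikes: they are no part of the job. What is shaped like the boiler but green or orange is not meant.

How it is judged:
At the end, for the whole second after the job is handed in: Undercarriage, cab, boiler and chimney each stand upright (within 0.1 rad) on the floor of their own nest, inside its curb (underside within 3 mm of the floor's height, centre within 18 mm of the nest's centre), at rest; the two offcuts are within 25 mm of where they started (horizontal distance between undercarriage and nest_long below 0.018 m and z of undercarriage in the frame of nest_long between 0.001 and 0.007 m and angle between each of undercarriage, cab, boiler, chimney's own z axis and vertical below 0.1 rad and linear speed of each of undercarriage, cab, boiler, chimney below 0.02 m/s and horizontal distance between cab and nest_square below 0.018 m and z of cab in the frame of nest_square between 0.001 and 0.007 m and horizontal distance between boiler and nest_big_round below 0.018 m and z of boiler in the frame of nest_big_round between 0.001 and 0.007 m and horizontal distance between chimney and nest_small_round below 0.018 m and z of chimney in the frame of nest_small_round between 0.001 and 0.007 m and not (distance of any of block_offcut, dowel_offcut from where it was at the start of the episode above 0.025 m)); the robot touches nothing.
It fails at once if An offcut (plain block or plain dowel) was moved more than 25 mm (distance of any of block_offcut, dowel_offcut from where it was at the start of the episode above 0.025 m).
It also fails if it takes over 134 s, if anything falls off the work surface, if the arm or the gripper's body presses on something with over 40 N, if the wrist force passes 120 N, or if a joint passes its speed limit or range.

## Robot

A 7-joint arm with a two-finger parallel gripper is mounted at the origin on the work surface. World frame = base frame: x ahead of the robot, y to its left, z up, the work surface at z = 0. Lengths are in m, angles in rad, forces in N, time in s.
With the tool pointing down it reaches from about 0.425 to 0.95 m from the base axis. Payload 16.7 kg.
Tool frame: the origin (TCP) lies on the centre line of the jaws, within the pads' length; the fingertips stand 8 mm ahead of it and the grasp point (between the pads) lies 11 mm behind it (robot.tips_ahead is the distance from the TCP to the fingertips, in m); z points along the fingers, y is the line along which they close (so a half turn about z gives the same grasp; the last joint's range is limited). The gripper opens to 94 mm and grips with 3 to 60 N. Pads are 16 mm wide; open, the fingers measure 119 mm over their backs; the gripper's body (75 mm by 177 mm) begins 78 mm behind the grasp point.
Start: joints at [-1.48, 0.426, 0.074, 1.606, -0.034, 1.111, -0.067], TCP at [0.161, 0.655, 0.213] pointing down, gripper open.
Joint ranges: [-2.85, 2.85], [-0.5, 2.14], [-1.23, 1.37], [0.21, 2.46], [-1.02, 4.16], [0.16, 2.05], [-2.73, 2.73]. Speed limits (rad/s): [1.89, 1.89, 2.39, 2.39, 3.01, 3.01, 3.01].

## Interface

Orientations are given as a unit quaternion [w, x, y, z].
In Python, from cell import robot, imaging gives the robot as it stands. The module is installed in compiled form; this text tells all that it offers.
- The arm moves only by the tool step_arm, never from a script. Its argument "targets" is a list of rows, each an object of numbers: "dx", "dy", "dz": the shift along the world's x, y, z normalised to -1 to 1, where 1 is 0.12 m; "ax", "ay", "az": the turn, a rotation vector about the world's x, y, z normalised to -1 to 1, where 1 is 45 degrees; "claw": the opening, from -1 (shut) to 1 (fully open). A call has 1 to 20 rows; each row is the pose to reach, as a shift and turn from the pose commanded when the call began; what a row does not reach only later rows make up. A row lasts 1/12 s, in which the tool goes at most 41.7 mm and 7.16 degrees, less where a joint would pass 70% of its speed; a pose out of reach is approached as far as the arm can. A call with a number of a shift or a turn outside -1 to 1 is refused whole. A call with a gripper value outside its range is refused whole. The fingers move at their own pace and stop on an object; "grip_force" is the grip in N (left out, the last holds). Time passes only in rows, so rows that repeat a pose let the fingers close. It gives the time, the measured TCP pose, the force, the opening and the grip force at its end, in the units of the state.
- robot.get_obs(): the state, without advancing time (a new reading comes with each control period).
- imaging.camera(name): name is "scene" or "top" or "wrist"; returns the picture (480x640x3 uint8, blue, green, red); there is no depth.
- imaging.camera_model(name): a dict with "fx", "fy", "cx", "cy" (pixels), "position" and "rotation" of the camera in the world. Camera axes: x right, y down, z forward; pixel columns grow to the right and rows downward; lengths in m; the calibration is good to about 2 mm. The wrist camera is an equidistant fisheye: a pixel r from the principal point sees the ray r / f radians off the axis. A picture is of the moment at which its call begins: read the wrist's pose just before it. camera_model takes no time and is no camera call; for the wrist camera it gives the pose at the moment of the call.
- robot.finish_job(): hands the job in; it is judged then, once.
The state is a dict: "clock": time; "q": joint angles; "qvel": joint speeds; "joint_torque": joint torques, N m; "tcp_pos": TCP position; "tool_rot": TCP orientation; "ft_force": force on the tool from outside, world axes, zero at the start; "wrist_torque": the same for the moment, N m; "gripper_width": finger opening in m; "grip_force": force on a finger pad.
Only numpy, scipy, OpenCV 4.12 (cv2) and the standard library are available. Lean on these libraries where they do the work, as an engineer would, in place of code of your own. Each camera call takes 0.05 s, during which the arm holds its last target. There are 200 camera calls.

## Working session

There is one attempt and no reset: what is moved stays moved. The work goes in short steps, Python scripts to look and compute and a tool call to move; the robot and the scene stay as the last step left them, time stands still between calls to the robot, and variables do not carry over. Pictures are saved under pics/ and viewed, at most 14 in all, crops included, and the job is handed in when it is done.

Besides the shell and the picture viewer there is one more tool, called in YAML: its name, and indented under it one key for each argument. step_arm: Moves the arm, as the interface text tells. Scaled input: -1 to 1 covers 0.12 m each way for a shift and 45 degrees each way for a turn. Its arguments: {"type":"object","properties":{"targets":{"type":"array","items":{"type":"object","properties":{"dx":{"type":"number"},"dy":{"type":"number"},"dz":{"type":"number"},"ax":{"type":"number"},"ay":{"type":"number"},"az":{"type":"number"},"claw":{"type":"number"}}}},"grip_force":{"type":"number"}},"required":["targets"]}

```bash
mkdir -p pics; ls; python3 - <<'E'
from cell import robot, imaging
import cv2
for n in ("top","scene"):
    im=imaging.camera(n); cv2.imwrite(f"pics/{n}0.png",im)
    m=imaging.camera_model(n); print(n,m)
o=robot.get_obs(); print(o)
E
```

```text
pics
top {'fx': 586.7573714800515, 'fy': 586.7573714800515, 'cx': 323.74669568960184, 'cy': 239.78823483186088, 'position': array([ 0.45604853, -0.02772549,  1.13880133]), 'rotation': array([ 0.03556344, -0.69885212,  0.71371383, -0.0308794 ])}
scene {'fx': 593.2780697631772, 'fy': 593.2780697631772, 'cx': 316.5216839557109, 'cy': 242.79912652230374, 'position': array([ 1.08014184, -0.53305495,  0.9719518 ]), 'rotation': array([-0.30560191,  0.8704185 ,  0.36174897, -0.13459861])}
{'clock': 0.1, 'q': array([-1.47947967,  0.42669798,  0.07385024,  1.60650695, -0.03406586,
        1.11079907, -0.06713507]), 'qvel': array([ 1.89260288e-04, -1.31717687e-03, -1.56357723e-03, -1.38852207e-03,
       -5.01447699e-04,  1.26320632e-03,  4.72626495e-05]), 'joint_torque': array([ 6.50758215e-03, -9.37462234e+01,  3.67695540e+00, -4.55046487e+01,
       -4.84841724e-02,  1.67997176e-02,  8.68284815e-05]), 'tcp_pos': array([0.16093023, 0.65515431, 0.21284244]), 'tool_rot': array([-1.32462899e-05,  1.20141355e-01,  9.92756628e-01, -5.76161383e-04]), 'ft_force': array([-0.07097863, -0.23069029, -0.50604973]), 'wrist_torque': array([-0.0083451 , -0.06578597, -0.00440435]), 'grip_force': 0.0, 'gripper_width': 0.09406082310700756}
```

View pics/top0.png

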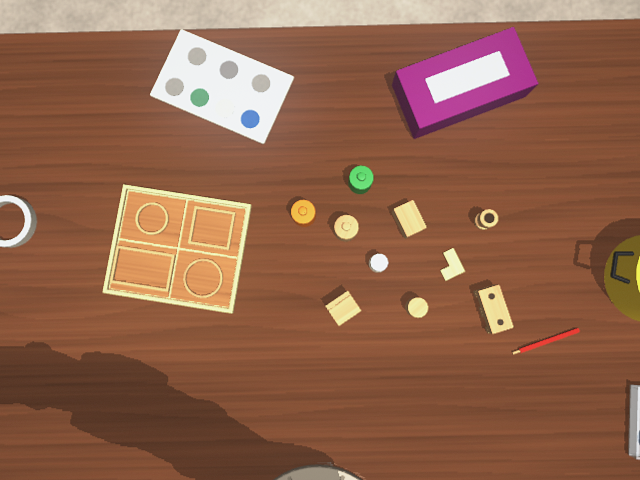

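View pics/scene0.png

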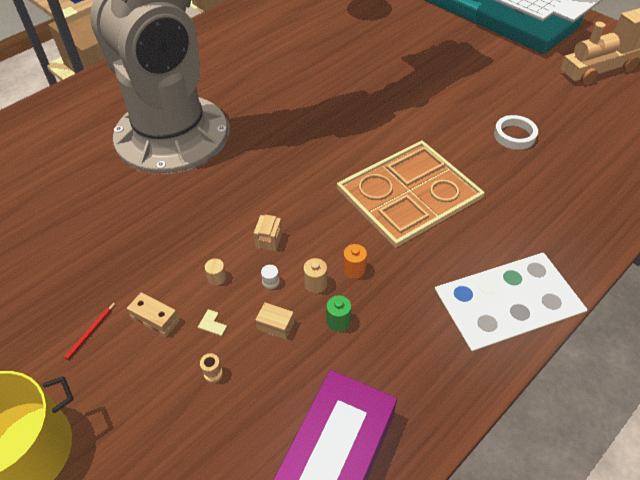

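```bash
cat > h.py <<'E'
import numpy as np, cv2
from scipy.spatial.transform import Rotation as R
def rot(q): return R.from_quat([q[1],q[2],q[3],q[0]])
def cast(m,uv,z):
    uv=np.atleast_2d(np.asarray(uv,float))
    d=np.c_[(uv[:,0]-m['cx'])/m['fx'],(uv[:,1]-m['cy'])/m['fy'],np.ones(len(uv))]
    d=rot(m['rotation']).apply(d); p=np.asarray(m['position'])
    return p+d*((z-p[2])/d[:,2])[:,None]
E
python3 - <<'E'
from h import *
from cell import imaging
im=cv2.imread('pics/top0.png'); m=imaging.camera_model('top')
hsv=cv2.cvtColor(im,cv2.COLOR_BGR2HSV)
pale=((hsv[...,2]>130)&(hsv[...,1]>50)&(hsv[...,1]<150)&(hsv[...,0]>10)&(hsv[...,0]<32)).astype(np.uint8)*255
pale=cv2.morphologyEx(pale,cv2.MORPH_CLOSE,np.ones((5,5)))
H={'boiler':(346,226,.056),'cab':(343,308,.048),'under':(495,309,.038),'chim':(487,218,.048),'block':(410,218,.038),'dowel':(418,308,.04)}
vis=im.copy()
cs,_=cv2.findContours(pale,cv2.RETR_EXTERNAL,cv2.CHAIN_APPROX_NONE)
for n,(u,v,h) in H.items():
    c=[c for c in cs if cv2.pointPolygonTest(c,(u,v),True)>-6 and cv2.contourArea(c)>100]
    if not c: print(n,'none'); continue
    c=cv2.convexHull(c[0]); M=cv2.moments(c); cen=(M['m10']/M['m00'],M['m01']/M['m00'])
    P=cast(m,c[:,0],h/2)[:,:2].astype(np.float32); r=cv2.minAreaRect(P)
    print(n,np.round(cen,1),'centroid',np.round(cast(m,cen,h/2)[0,:2],4),'rect',np.round(r[0],4),np.round(r[1],4),round(r[2],1))
    cv2.drawContours(vis,[c],-1,(255,0,0),1)
# tray
roi=np.zeros_like(pale); roi[170:325,90:260]=255
t=((hsv[...,2]>110)&(hsv[...,0]>8)&(hsv[...,0]<32)&((hsv[...,2]>170)|(hsv[...,1]<150))).astype(np.uint8)*255&roi
cs,_=cv2.findContours(cv2.morphologyEx(t,cv2.MORPH_CLOSE,np.ones((3,3))),cv2.RETR_EXTERNAL,cv2.CHAIN_APPROX_NONE)
c=cv2.convexHull(max(cs,key=cv2.contourArea)); cv2.drawContours(vis,[c],-1,(255,0,0),1)
P=cast(m,c[:,0],.014)[:,:2].astype(np.float32); r=cv2.minAreaRect(P); print('tray',r)
# nests curb: predicted centres
a=np.deg2rad(r[2]); w=r[1]
ex=np.array([np.cos(a),np.sin(a)]); ey=np.array([-ex[1],ex[0]])
if w[0]<w[1]: ex,ey=ey,-ex
for sx in(-1,1):
  for sy in(-1,1):
    q=np.array(r[0])+sx*.059*ex+sy*.049*ey
    X=rot(m['rotation']).inv().apply(np.r_[q,.009]-m['position']); uv=X[:2]/X[2]*m['fx']+[m['cx'],m['cy']]
    print(sx,sy,np.round(q,4),np.round(uv,1)); cv2.circle(vis,tuple(np.int32(np.round(uv))),1,(0,0,255),-1)
print('ex deg',np.degrees(np.arctan2(ex[1],ex[0])))
a=cv2.resize(vis[170:340,95:265],None,fx=3,fy=3,interpolation=cv2.INTER_NEAREST);
b=cv2.resize(vis[170:340,290:525],None,fx=3.4,fy=3.4,interpolation=cv2.INTER_NEAREST)
cv2.imwrite('pics/a.png',a);cv2.imwrite('pics/b.png',b)
E
```

```text
boiler [279.6 246.6] centroid [0.5496 0.0628] rect [0.5433 0.0282] [0.4462 1.0406] 0.3
cab [279.6 246.6] centroid [0.55   0.0631] rect [0.5436 0.0284] [0.4478 1.0444] 0.3
under [518.4 315.9] centroid [ 0.4093 -0.3861] rect [ 0.4239 -0.4073] [0.1074 0.192 ] 7.9
chim [279.6 246.6] centroid [0.55   0.0631] rect [0.5436 0.0284] [0.4478 1.0444] 0.3
block [279.6 246.6] centroid [0.5504 0.0635] rect [0.544  0.0286] [0.4498 1.049 ] 0.3
dowel [279.6 246.6] centroid [0.5503 0.0635] rect [0.5439 0.0286] [0.4494 1.0481] 0.3
tray ((0.5564150810241699, 0.2686367332935333), (0.33330464363098145, 0.29811331629753113), 88.83609771728516)
-1 -1 [0.6042 0.2087] [205. 221.]
-1 1 [0.5062 0.2106] [204.  271.5]
1 -1 [0.6066 0.3266] [144.4 221.1]
1 1 [0.5086 0.3286] [142.9 271.5]
ex deg 88.83609771728516
```

View pics/b.png

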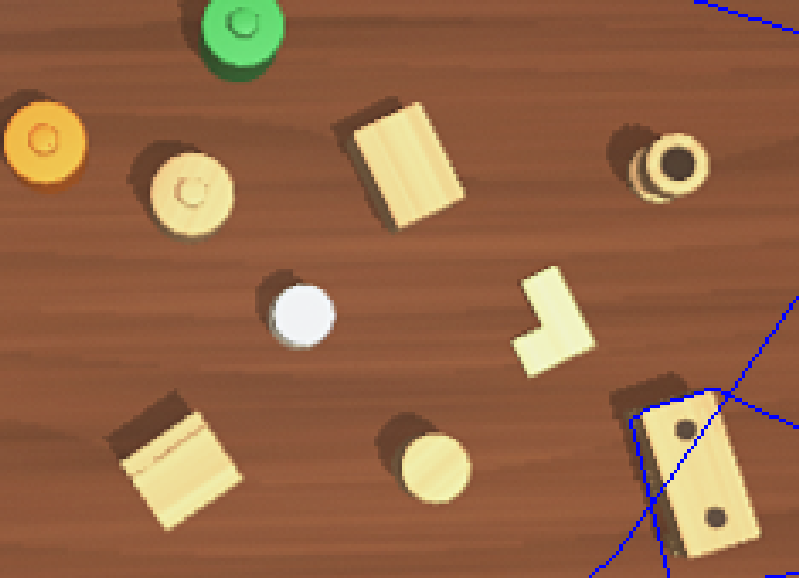

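View pics/a.png

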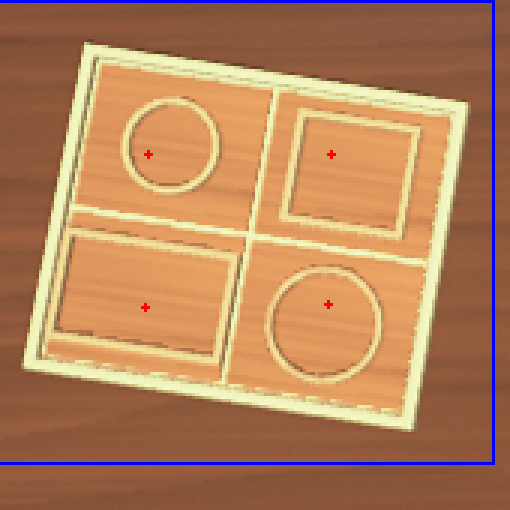

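```bash
python3 - <<'E'
from h import *
from cell import imaging
im=cv2.imread('pics/top0.png'); m=imaging.camera_model('top')
hsv=cv2.cvtColor(im,cv2.COLOR_BGR2HSV)
for n,p in dict(table=(380,350),undertop=(497,309),cabtop=(345,312),rim=(103,292),tray=(150,240)).items(): print(n,hsv[p[1],p[0]],end=' ')
pale=((hsv[...,2]>165)&(hsv[...,1]<150)&(hsv[...,1]>40)).astype(np.uint8)*255
H={'boiler':(346,226,.056),'cab':(343,308,.048),'under':(495,309,.038),'chim':(487,218,.048),'block':(410,218,.038),'dowel':(418,308,.04)}
vis=im.copy()
cs,_=cv2.findContours(cv2.morphologyEx(pale,cv2.MORPH_CLOSE,np.ones((3,3))),cv2.RETR_EXTERNAL,cv2.CHAIN_APPROX_NONE)
print()
for n,(u,v,h) in H.items():
    c=[c for c in cs if cv2.pointPolygonTest(c,(u,v),True)>-6 and cv2.contourArea(c)>100]
    if not c: print(n,'none'); continue
    c=cv2.convexHull(c[0]); M=cv2.moments(c); cen=(M['m10']/M['m00'],M['m01']/M['m00'])
    P=cast(m,c[:,0],h)[:,:2].astype(np.float32); r=cv2.minAreaRect(P)
    print(n,'centroid',np.round(cast(m,cen,h)[0,:2],4),'rect',np.round(r[0],4),np.round(r[1],4),round(r[2],1))
    cv2.drawContours(vis,[c],-1,(255,0,0),1)
c=max([c for c in cs if cv2.boundingRect(c)[0]<200 and cv2.boundingRect(c)[1]>150],key=lambda c:cv2.boundingRect(c)[2]); c=cv2.convexHull(c); cv2.drawContours(vis,[c],-1,(255,0,0),1)
P=cast(m,c[:,0],.016)[:,:2].astype(np.float32); r=cv2.minAreaRect(P); print('tray',r)
a=np.deg2rad(r[2]); w=r[1]
ex=np.array([np.cos(a),np.sin(a)]); ey=np.array([-ex[1],ex[0]])
if w[0]<w[1]: ex,ey=ey,-ex
for sx in(-1,1):
  for sy in(-1,1):
    q=np.array(r[0])+sx*.059*ex+sy*.049*ey
    X=rot(m['rotation']).inv().apply(np.r_[q,.013]-m['position']); uv=X[:2]/X[2]*m['fx']+[m['cx'],m['cy']]
    print(sx,sy,np.round(q,4),np.round(uv,1)); cv2.circle(vis,tuple(np.int32(np.round(uv))),1,(0,0,255),-1)
print('ex deg',np.degrees(np.arctan2(ex[1],ex[0])))
a=cv2.resize(vis[175:325,95:260],None,fx=2.4,fy=2.4,interpolation=cv2.INTER_NEAREST)
b=cv2.resize(vis[190:340,325:520],None,fx=2.0,fy=2.4,interpolation=cv2.INTER_NEAREST)
cv2.imwrite('pics/c.png',np.hstack([a,b]))
E
```

```text
table [ 10 145 142] undertop [ 24  92 240] cabtop [ 23  97 240] rim [ 24  90 217] tray [ 14 147 224] 
boiler centroid [ 0.5817 -0.0635] rect [ 0.5817 -0.063 ] [0.0434 0.0449] 43.8
cab centroid [ 0.4315 -0.0546] rect [ 0.4315 -0.0546] [0.0454 0.0513] 32.4
under centroid [ 0.4241 -0.3383] rect [ 0.4241 -0.3385] [0.0844 0.0427] 16.0
chim centroid [ 0.5915 -0.3261] rect [ 0.5912 -0.3266] [0.0339 0.0436] 34.1
block centroid [ 0.598 -0.185] rect [ 0.5981 -0.1851] [0.0602 0.0426] 24.6
dowel centroid [ 0.4303 -0.1938] rect [ 0.4305 -0.1941] [0.0364 0.037 ] 43.3
tray ((0.5522441267967224, 0.2616111636161804), (0.25428202748298645, 0.21381759643554688), 79.80274200439453)
-1 -1 [0.59   0.1949] [211.7 227.9]
-1 1 [0.4936 0.2122] [202.8 278. ]
1 -1 [0.6109 0.311 ] [151.8 218.5]
1 1 [0.5145 0.3284] [142.4 268.4]
ex deg 79.80274200439453
```

View pics/c.png

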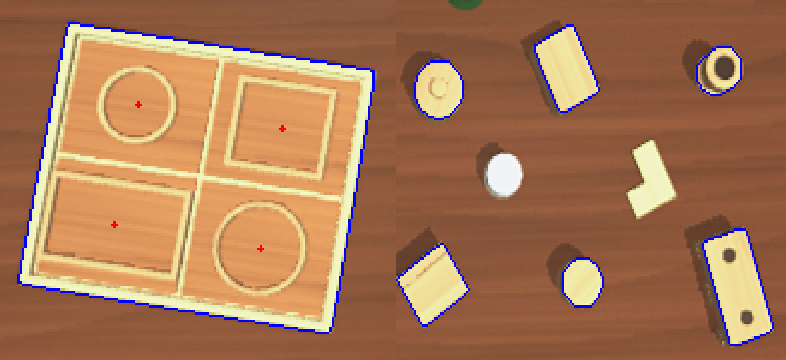

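step_arm:
  targets:
    - {"dx":0.585,"dy":-0.995,"az":0.16,"claw":1}
    - {"dx":0.585,"dy":-0.995,"az":0.16,"claw":1}
    - {"dx":0.585,"dy":-0.995,"az":0.16,"claw":1}
    - {"dx":0.585,"dy":-0.995,"az":0.16,"claw":1}
    - {"dx":0.585,"dy":-0.995,"az":0.16,"claw":1}
    - {"dx":0.585,"dy":-0.995,"az":0.16,"claw":1}

```text
validation failed for argument at $.ta...
```

```bash
python3 - <<'E'
from h import *
from cell import imaging,robot
m=imaging.camera_model('top')
print('chim',cast(m,(489.4,217.9),.048),'white',cast(m,(378.5,262),.02)[0,:2],'orange',cast(m,(303,211.5),.056)[0,:2],'green',cast(m,(361.5,177.5),.056)[0,:2])
o=robot.get_obs();print(o['clock'],o['tcp_pos'],o['tool_rot'],np.round(o['q'],2))
E
```

```text
chim [[ 0.59342995 -0.33209419  0.048     ]] white [ 0.5168269  -0.12491825] orange [0.61194144 0.01593701] green [ 0.67374976 -0.09466283]
0.1 [0.16093023 0.65515431 0.21284244] [-1.32462899e-05  1.20141355e-01  9.92756628e-01 -5.76161383e-04] [-1.48  0.43  0.07  1.61 -0.03  1.11 -0.07]
```

step_arm:
  targets:
    - {"dx":0.585,"dy":-0.995,"dz":0.0,"ax":0.0,"ay":0.0,"az":0.16,"claw":1.0}
    - {"dx":0.585,"dy":-0.995,"dz":0.0,"ax":0.0,"ay":0.0,"az":0.16,"claw":1.0}
    - {"dx":0.585,"dy":-0.995,"dz":0.0,"ax":0.0,"ay":0.0,"az":0.16,"claw":1.0}
    - {"dx":0.585,"dy":-0.995,"dz":0.0,"ax":0.0,"ay":0.0,"az":0.16,"claw":1.0}
    - {"dx":0.585,"dy":-0.995,"dz":0.0,"ax":0.0,"ay":0.0,"az":0.16,"claw":1.0}
    - {"dx":0.585,"dy":-0.995,"dz":0.0,"ax":0.0,"ay":0.0,"az":0.16,"claw":1.0}

```text
clock: 0.6
tcp_pos: [0.2317, 0.5357, 0.2137]
tool_rot: [-0.0, 0.058, 0.998, 0.0]
ft_force: [-0.4, 0.3, 0.4]
gripper_width: 0.0936
grip_force: 0.0
```

step_arm:
  targets:
    - {"dx":0.584,"dy":-0.998,"dz":0.0,"ax":0.0,"ay":0.0,"az":0.163,"claw":1.0}
    - {"dx":0.584,"dy":-0.998,"dz":0.0,"ax":0.0,"ay":0.0,"az":0.163,"claw":1.0}
    - {"dx":0.584,"dy":-0.998,"dz":0.0,"ax":0.0,"ay":0.0,"az":0.163,"claw":1.0}
    - {"dx":0.584,"dy":-0.998,"dz":0.0,"ax":0.0,"ay":0.0,"az":0.163,"claw":1.0}
    - {"dx":0.584,"dy":-0.998,"dz":0.0,"ax":0.0,"ay":0.0,"az":0.163,"claw":1.0}

```text
clock: 1.02
tcp_pos: [0.303, 0.4142, 0.2136]
tool_rot: [0.0, -0.005, 1.0, -0.0]
ft_force: [0.6, 0.7, -0.3]
gripper_width: 0.094
grip_force: 0.0
```

step_arm:
  targets:
    - {"dx":0.584,"dy":-0.998,"dz":0.0,"ax":0.0,"ay":0.0,"az":0.163,"claw":1.0}
    - {"dx":0.584,"dy":-0.998,"dz":0.0,"ax":0.0,"ay":0.0,"az":0.163,"claw":1.0}
    - {"dx":0.584,"dy":-0.998,"dz":0.0,"ax":0.0,"ay":0.0,"az":0.163,"claw":1.0}
    - {"dx":0.584,"dy":-0.998,"dz":0.0,"ax":0.0,"ay":0.0,"az":0.163,"claw":1.0}
    - {"dx":0.584,"dy":-0.998,"dz":0.0,"ax":0.0,"ay":0.0,"az":0.163,"claw":1.0}

```text
clock: 1.43
tcp_pos: [0.3731, 0.2946, 0.2136]
tool_rot: [0.0, -0.069, 0.998, -0.0]
ft_force: [0.1, -0.1, -0.3]
gripper_width: 0.094
grip_force: 0.0
```

step_arm:
  targets:
    - {"dx":0.584,"dy":-0.998,"dz":0.0,"ax":0.0,"ay":0.0,"az":0.163,"claw":1.0}
    - {"dx":0.584,"dy":-0.998,"dz":0.0,"ax":0.0,"ay":0.0,"az":0.163,"claw":1.0}
    - {"dx":0.584,"dy":-0.998,"dz":0.0,"ax":0.0,"ay":0.0,"az":0.163,"claw":1.0}
    - {"dx":0.584,"dy":-0.998,"dz":0.0,"ax":0.0,"ay":0.0,"az":0.163,"claw":1.0}
    - {"dx":0.584,"dy":-0.998,"dz":0.0,"ax":0.0,"ay":0.0,"az":0.163,"claw":1.0}

```text
clock: 1.85
tcp_pos: [0.4435, 0.1748, 0.2136]
tool_rot: [0.0, -0.132, 0.991, -0.0]
ft_force: [-1.0, 0.9, 0.6]
gripper_width: 0.0938
grip_force: 0.0
```

step_arm:
  targets:
    - {"dx":0.584,"dy":-0.998,"dz":0.0,"ax":0.0,"ay":0.0,"az":0.163,"claw":0.5}
    - {"dx":0.584,"dy":-0.998,"dz":0.0,"ax":0.0,"ay":0.0,"az":0.163,"claw":0.5}
    - {"dx":0.584,"dy":-0.998,"dz":0.0,"ax":0.0,"ay":0.0,"az":0.163,"claw":0.5}
    - {"dx":0.584,"dy":-0.998,"dz":0.0,"ax":0.0,"ay":0.0,"az":0.163,"claw":0.5}
    - {"dx":0.584,"dy":-0.998,"dz":0.0,"ax":0.0,"ay":0.0,"az":0.163,"claw":0.5}

```text
clock: 2.27
tcp_pos: [0.5139, 0.0549, 0.2135]
tool_rot: [0.0, -0.196, 0.981, -0.001]
ft_force: [-0.7, 0.1, 0.5]
gripper_width: 0.0709
grip_force: 0.0
```

step_arm:
  targets:
    - {"dx":0.584,"dy":-0.998,"dz":-0.5,"ax":0.0,"ay":0.0,"az":0.163,"claw":0.5}
    - {"dx":0.584,"dy":-0.998,"dz":-0.5,"ax":0.0,"ay":0.0,"az":0.163,"claw":0.5}
    - {"dx":0.584,"dy":-0.998,"dz":-0.5,"ax":0.0,"ay":0.0,"az":0.163,"claw":0.5}
    - {"dx":0.584,"dy":-0.998,"dz":-0.5,"ax":0.0,"ay":0.0,"az":0.163,"claw":0.5}
    - {"dx":0.584,"dy":-0.998,"dz":-0.5,"ax":0.0,"ay":0.0,"az":0.163,"claw":0.5}
    - {"dx":0.584,"dy":-0.998,"dz":-0.5,"ax":0.0,"ay":0.0,"az":0.163,"claw":0.5}

```text
clock: 2.77
tcp_pos: [0.5821, -0.0618, 0.1519]
tool_rot: [-0.001, -0.259, 0.966, -0.0]
ft_force: [-1.0, 0.4, -0.0]
gripper_width: 0.0707
grip_force: 0.0
```

```bash
python3 - <<'E'
from h import *
from cell import imaging,robot
m=imaging.camera_model('wrist'); im=imaging.camera('wrist')
print(m)
def proj(X):
    d=rot(m['rotation']).inv().apply(np.array(X)-m['position']); r=np.hypot(d[0],d[1]); t=np.arctan2(r,d[2])
    return m['cx']+m['fx']*t*d[0]/r, m['cy']+m['fy']*t*d[1]/r
for X in [(.5817,-.0635,.056),(.5817,-.0635,0),(.598,-.185,.038),(.6119,.0159,.056),(.4315,-.0546,.05)]:
    u=proj(X); print(X,np.round(u)); cv2.circle(im,(int(u[0]),int(u[1])),3,(255,0,0),-1)
cv2.imwrite('pics/w1.png',im)
E
```

```text
{'fx': 371.64829954431775, 'fy': 371.64829954431775, 'cx': 321.6181348077966, 'cy': 239.08946660210472, 'position': array([ 0.51043649, -0.10236049,  0.32336403]), 'rotation': array([0.07126393, 0.49495854, 0.8571471 , 0.12343555])}
(0.5817, -0.0635, 0.056) [319. 242.]
(0.5817, -0.0635, 0) [319. 224.]
(0.598, -0.185, 0.038) [179. 181.]
(0.6119, 0.0159, 0.056) [384. 319.]
(0.4315, -0.0546, 0.05) [431.  77.]
```

View pics/w1.png

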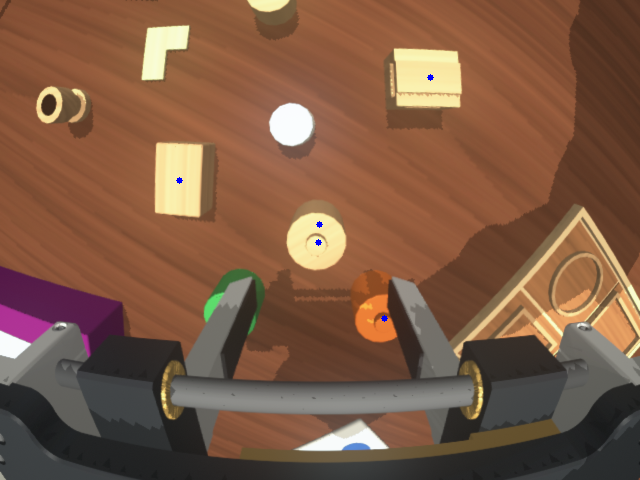

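step_arm:
  targets:
    - {"dx":0.0,"dy":-0.014,"dz":-0.3,"ax":0.0,"ay":0.0,"az":0.0,"claw":0.5}
    - {"dx":0.0,"dy":-0.014,"dz":-0.5,"ax":0.0,"ay":0.0,"az":0.0,"claw":0.5}
    - {"dx":0.0,"dy":-0.014,"dz":-0.7,"ax":0.0,"ay":0.0,"az":0.0,"claw":0.5}
    - {"dx":0.0,"dy":-0.014,"dz":-0.9,"ax":0.0,"ay":0.0,"az":0.0,"claw":0.5}
    - {"dx":0.0,"dy":-0.014,"dz":-0.9,"ax":0.0,"ay":0.0,"az":0.0,"claw":0.5}

```text
clock: 3.23
tcp_pos: [0.5796, -0.061, 0.0421]
tool_rot: [-0.002, -0.261, 0.965, 0.001]
ft_force: [-0.9, 0.7, -0.6]
gripper_width: 0.0705
grip_force: 0.0
```

step_arm:
  targets:
    - {"dx":0.0,"dy":0.0,"dz":-0.16,"ax":0.0,"ay":0.0,"az":0.0,"claw":0.5}
    - {"dx":0.0,"dy":0.0,"dz":-0.16,"ax":0.0,"ay":0.0,"az":0.0,"claw":0.5}
    - {"dx":0.0,"dy":0.0,"dz":-0.16,"ax":0.0,"ay":0.0,"az":0.0,"claw":0.5}

```text
clock: 3.48
tcp_pos: [0.5818, -0.0629, 0.0271]
tool_rot: [-0.0, -0.26, 0.966, 0.0]
ft_force: [0.0, -0.7, 1.3]
gripper_width: 0.0704
grip_force: 0.0
```

step_arm:
  targets:
    - {"dx":0.0,"dy":0.0,"dz":0.0,"ax":0.0,"ay":0.0,"az":0.0,"claw":0.1}
    - {"dx":0.0,"dy":0.0,"dz":0.0,"ax":0.0,"ay":0.0,"az":0.0,"claw":-0.1}
    - {"dx":0.0,"dy":0.0,"dz":0.0,"ax":0.0,"ay":0.0,"az":0.0,"claw":-0.3}
    - {"dx":0.0,"dy":0.0,"dz":0.0,"ax":0.0,"ay":0.0,"az":0.0,"claw":-0.3}
    - {"dx":0.0,"dy":0.0,"dz":0.0,"ax":0.0,"ay":0.0,"az":0.0,"claw":-0.3}
    - {"dx":0.0,"dy":0.0,"dz":0.0,"ax":0.0,"ay":0.0,"az":0.0,"claw":-0.3}
    - {"dx":0.0,"dy":0.0,"dz":0.0,"ax":0.0,"ay":0.0,"az":0.0,"claw":-0.3}
    - {"dx":0.0,"dy":0.0,"dz":0.0,"ax":0.0,"ay":0.0,"az":0.0,"claw":-0.3}
  grip_force: 20

```text
clock: 4.15
tcp_pos: [0.582, -0.0643, 0.027]
tool_rot: [0.0, -0.259, 0.966, 0.0]
ft_force: [-1.3, 1.4, 8.9]
gripper_width: 0.0456
grip_force: 20.0
```

step_arm:
  targets:
    - {"dx":0.0,"dy":0.0,"dz":0.3,"ax":0.0,"ay":0.0,"az":0.0,"claw":-0.3}
    - {"dx":0.0,"dy":0.0,"dz":0.6,"ax":0.0,"ay":0.0,"az":0.0,"claw":-0.3}
    - {"dx":0.0,"dy":0.0,"dz":0.9,"ax":0.0,"ay":0.0,"az":0.0,"claw":-0.3}
    - {"dx":0.0,"dy":0.0,"dz":0.9,"ax":0.0,"ay":0.0,"az":0.0,"claw":-0.3}
    - {"dx":0.0,"dy":0.0,"dz":0.9,"ax":0.0,"ay":0.0,"az":0.0,"claw":-0.3}

```text
clock: 4.57
tcp_pos: [0.5827, -0.0643, 0.1364]
tool_rot: [0.002, -0.259, 0.966, -0.0]
ft_force: [-0.4, -0.4, -1.0]
gripper_width: 0.0456
grip_force: 20.0
```

step_arm:
  targets:
    - {"dx":-0.1,"dy":0.3,"dz":0.0,"ax":0.0,"ay":0.0,"az":-0.1,"claw":-0.3}
    - {"dx":-0.2,"dy":0.6,"dz":0.0,"ax":0.0,"ay":0.0,"az":-0.2,"claw":-0.3}
    - {"dx":-0.246,"dy":0.768,"dz":0.0,"ax":0.0,"ay":0.0,"az":-0.333,"claw":-0.3}
    - {"dx":-0.246,"dy":0.768,"dz":0.0,"ax":0.0,"ay":0.0,"az":-0.333,"claw":-0.3}
    - {"dx":-0.246,"dy":0.768,"dz":0.0,"ax":0.0,"ay":0.0,"az":-0.333,"claw":-0.3}

```text
clock: 4.98
tcp_pos: [0.5511, 0.0292, 0.1333]
tool_rot: [-0.001, -0.133, 0.991, -0.0]
ft_force: [0.5, -0.9, -1.4]
gripper_width: 0.0458
grip_force: 20.0
```

step_arm:
  targets:
    - {"dx":-0.1,"dy":0.3,"dz":0.0,"ax":0.0,"ay":0.0,"az":-0.1,"claw":-0.3}
    - {"dx":-0.2,"dy":0.6,"dz":0.0,"ax":0.0,"ay":0.0,"az":-0.2,"claw":-0.3}
    - {"dx":-0.246,"dy":0.768,"dz":0.0,"ax":0.0,"ay":0.0,"az":-0.333,"claw":-0.3}
    - {"dx":-0.246,"dy":0.768,"dz":0.0,"ax":0.0,"ay":0.0,"az":-0.333,"claw":-0.3}
    - {"dx":-0.246,"dy":0.768,"dz":0.0,"ax":0.0,"ay":0.0,"az":-0.333,"claw":-0.3}

```text
clock: 5.4
tcp_pos: [0.5223, 0.1201, 0.1337]
tool_rot: [-0.0, -0.002, 1.0, -0.0]
ft_force: [-0.4, -0.1, -1.2]
gripper_width: 0.0461
grip_force: 20.0
```

step_arm:
  targets:
    - {"dx":-0.1,"dy":0.3,"dz":0.0,"ax":0.0,"ay":0.0,"az":-0.1,"claw":-0.3}
    - {"dx":-0.2,"dy":0.6,"dz":0.0,"ax":0.0,"ay":0.0,"az":-0.2,"claw":-0.3}
    - {"dx":-0.246,"dy":0.768,"dz":0.0,"ax":0.0,"ay":0.0,"az":-0.333,"claw":-0.3}
    - {"dx":-0.246,"dy":0.768,"dz":0.0,"ax":0.0,"ay":0.0,"az":-0.333,"claw":-0.3}
    - {"dx":-0.246,"dy":0.768,"dz":0.0,"ax":0.0,"ay":0.0,"az":-0.333,"claw":-0.3}
    - {"dx":-0.246,"dy":0.768,"dz":0.0,"ax":0.0,"ay":0.0,"az":-0.333,"claw":-0.3}
    - {"dx":-0.246,"dy":0.768,"dz":0.0,"ax":0.0,"ay":0.0,"az":-0.333,"claw":-0.3}

```text
clock: 5.98
tcp_pos: [0.4937, 0.2101, 0.1342]
tool_rot: [0.0, 0.13, 0.992, -0.0]
ft_force: [-0.6, -0.6, 0.3]
gripper_width: 0.0459
grip_force: 20.0
```

step_arm:
  targets:
    - {"dx":0.0,"dy":0.017,"dz":-0.2,"ax":0.0,"ay":0.0,"az":0.0,"claw":-0.3}
    - {"dx":0.0,"dy":0.017,"dz":-0.4,"ax":0.0,"ay":0.0,"az":0.0,"claw":-0.3}
    - {"dx":0.0,"dy":0.017,"dz":-0.6,"ax":0.0,"ay":0.0,"az":0.0,"claw":-0.3}
    - {"dx":0.0,"dy":0.017,"dz":-0.7,"ax":0.0,"ay":0.0,"az":0.0,"claw":-0.3}
    - {"dx":0.0,"dy":0.017,"dz":-0.76,"ax":0.0,"ay":0.0,"az":0.0,"claw":-0.3}
    - {"dx":0.0,"dy":0.017,"dz":-0.8,"ax":0.0,"ay":0.0,"az":0.0,"claw":-0.3}
    - {"dx":0.0,"dy":0.017,"dz":-0.8,"ax":0.0,"ay":0.0,"az":0.0,"claw":-0.3}
    - {"dx":0.0,"dy":0.017,"dz":-0.8,"ax":0.0,"ay":0.0,"az":0.0,"claw":-0.3}

```text
clock: 6.65
tcp_pos: [0.4936, 0.214, 0.039]
tool_rot: [0.0, 0.13, 0.992, 0.0]
ft_force: [-0.1, 0.9, 0.1]
gripper_width: 0.0459
grip_force: 20.0
```

step_arm:
  targets:
    - {"dx":0.0,"dy":-0.005,"dz":-0.02,"ax":0.0,"ay":0.0,"az":0.0,"claw":-0.3}
    - {"dx":0.0,"dy":-0.005,"dz":-0.02,"ax":0.0,"ay":0.0,"az":0.0,"claw":-0.3}
    - {"dx":0.0,"dy":-0.005,"dz":-0.02,"ax":0.0,"ay":0.0,"az":0.0,"claw":0.0}
    - {"dx":0.0,"dy":-0.005,"dz":-0.02,"ax":0.0,"ay":0.0,"az":0.0,"claw":0.2}
    - {"dx":0.0,"dy":-0.005,"dz":-0.02,"ax":0.0,"ay":0.0,"az":0.0,"claw":0.4}
    - {"dx":0.0,"dy":-0.005,"dz":-0.02,"ax":0.0,"ay":0.0,"az":0.0,"claw":0.5}
    - {"dx":0.0,"dy":-0.005,"dz":-0.02,"ax":0.0,"ay":0.0,"az":0.0,"claw":0.5}

```text
clock: 7.23
tcp_pos: [0.493, 0.2136, 0.0359]
tool_rot: [0.0, 0.129, 0.992, 0.0]
ft_force: [0.3, -0.5, -0.0]
gripper_width: 0.0691
grip_force: 0.0
```

step_arm:
  targets:
    - {"dx":0.0,"dy":0.0,"dz":0.2,"ax":0.0,"ay":0.0,"az":0.0,"claw":0.5}
    - {"dx":0.0,"dy":0.0,"dz":0.5,"ax":0.0,"ay":0.0,"az":0.0,"claw":0.5}
    - {"dx":0.0,"dy":0.0,"dz":0.9,"ax":0.0,"ay":0.0,"az":0.0,"claw":0.5}
    - {"dx":0.0,"dy":0.0,"dz":0.9,"ax":0.0,"ay":0.0,"az":0.0,"claw":0.5}
    - {"dx":0.0,"dy":0.0,"dz":0.9,"ax":0.0,"ay":0.0,"az":0.0,"claw":0.5}

```text
clock: 7.65
tcp_pos: [0.4944, 0.2144, 0.1466]
tool_rot: [0.002, 0.129, 0.992, 0.002]
ft_force: [0.4, 0.9, -0.2]
gripper_width: 0.0703
grip_force: 0.0
```

step_arm:
  targets:
    - {"dx":-0.1725,"dy":-0.744,"dz":0.0,"ax":0.0,"ay":0.0,"az":-0.316,"claw":0.5}
    - {"dx":-0.1725,"dy":-0.744,"dz":0.0,"ax":0.0,"ay":0.0,"az":-0.316,"claw":0.5}
    - {"dx":-0.1725,"dy":-0.744,"dz":0.0,"ax":0.0,"ay":0.0,"az":-0.316,"claw":0.5}
    - {"dx":-0.1725,"dy":-0.744,"dz":0.0,"ax":0.0,"ay":0.0,"az":-0.316,"claw":0.5}
    - {"dx":-0.1725,"dy":-0.744,"dz":0.0,"ax":0.0,"ay":0.0,"az":-0.316,"claw":0.5}

```text
clock: 8.07
tcp_pos: [0.472, 0.124, 0.1433]
tool_rot: [-0.0, 0.251, 0.968, -0.0]
ft_force: [0.4, -0.6, -0.7]
gripper_width: 0.0706
grip_force: 0.0
```

step_arm:
  targets:
    - {"dx":-0.1725,"dy":-0.744,"dz":0.0,"ax":0.0,"ay":0.0,"az":-0.316,"claw":0.5}
    - {"dx":-0.1725,"dy":-0.744,"dz":0.0,"ax":0.0,"ay":0.0,"az":-0.316,"claw":0.5}
    - {"dx":-0.1725,"dy":-0.744,"dz":0.0,"ax":0.0,"ay":0.0,"az":-0.316,"claw":0.5}
    - {"dx":-0.1725,"dy":-0.744,"dz":0.0,"ax":0.0,"ay":0.0,"az":-0.316,"claw":0.5}
    - {"dx":-0.1725,"dy":-0.744,"dz":0.0,"ax":0.0,"ay":0.0,"az":-0.316,"claw":0.5}

```text
clock: 8.48
tcp_pos: [0.452, 0.0357, 0.1437]
tool_rot: [0.0, 0.368, 0.93, -0.0]
ft_force: [0.3, -0.1, 0.4]
gripper_width: 0.0704
grip_force: 0.0
```

step_arm:
  targets:
    - {"dx":-0.1725,"dy":-0.744,"dz":0.0,"ax":0.0,"ay":0.0,"az":-0.316,"claw":0.6}
    - {"dx":-0.1725,"dy":-0.744,"dz":0.0,"ax":0.0,"ay":0.0,"az":-0.316,"claw":0.6}
    - {"dx":-0.1725,"dy":-0.744,"dz":0.0,"ax":0.0,"ay":0.0,"az":-0.316,"claw":0.6}
    - {"dx":-0.1725,"dy":-0.744,"dz":0.0,"ax":0.0,"ay":0.0,"az":-0.316,"claw":0.6}
    - {"dx":-0.1725,"dy":-0.744,"dz":0.0,"ax":0.0,"ay":0.0,"az":-0.316,"claw":0.6}
    - {"dx":-0.1725,"dy":-0.744,"dz":0.0,"ax":0.0,"ay":0.0,"az":-0.316,"claw":0.6}
    - {"dx":-0.1725,"dy":-0.744,"dz":0.0,"ax":0.0,"ay":0.0,"az":-0.316,"claw":0.6}

```text
clock: 9.07
tcp_pos: [0.4315, -0.0529, 0.1438]
tool_rot: [0.0, 0.48, 0.877, -0.0]
ft_force: [-0.6, 0.6, -0.1]
gripper_width: 0.0752
grip_force: 0.0
```

step_arm:
  targets:
    - {"dx":0.0,"dy":-0.014,"dz":-0.3,"ax":0.0,"ay":0.0,"az":0.0,"claw":0.6}
    - {"dx":0.0,"dy":-0.014,"dz":-0.5,"ax":0.0,"ay":0.0,"az":0.0,"claw":0.6}
    - {"dx":0.0,"dy":-0.014,"dz":-0.7,"ax":0.0,"ay":0.0,"az":0.0,"claw":0.6}
    - {"dx":0.0,"dy":-0.014,"dz":-0.85,"ax":0.0,"ay":0.0,"az":0.0,"claw":0.6}
    - {"dx":0.0,"dy":-0.014,"dz":-0.95,"ax":0.0,"ay":0.0,"az":0.0,"claw":0.6}
    - {"dx":0.0,"dy":-0.014,"dz":-1.0,"ax":0.0,"ay":0.0,"az":0.0,"claw":0.6}
    - {"dx":0.0,"dy":-0.014,"dz":-1.0,"ax":0.0,"ay":0.0,"az":0.0,"claw":0.6}
    - {"dx":0.0,"dy":-0.014,"dz":-1.0,"ax":0.0,"ay":0.0,"az":0.0,"claw":0.6}

```text
clock: 9.73
tcp_pos: [0.4312, -0.0557, 0.0241]
tool_rot: [-0.0, 0.481, 0.877, -0.0]
ft_force: [0.0, 0.4, 0.9]
gripper_width: 0.0751
grip_force: 0.0
```

step_arm:
  targets:
    - {"dx":0.0,"dy":0.0,"dz":-0.03,"ax":0.0,"ay":0.0,"az":0.0,"claw":0.6}
    - {"dx":0.0,"dy":0.0,"dz":-0.03,"ax":0.0,"ay":0.0,"az":0.0,"claw":0.3}
    - {"dx":0.0,"dy":0.0,"dz":-0.03,"ax":0.0,"ay":0.0,"az":0.0,"claw":0.1}
    - {"dx":0.0,"dy":0.0,"dz":-0.03,"ax":0.0,"ay":0.0,"az":0.0,"claw":-0.1}
    - {"dx":0.0,"dy":0.0,"dz":-0.03,"ax":0.0,"ay":0.0,"az":0.0,"claw":-0.3}
    - {"dx":0.0,"dy":0.0,"dz":-0.03,"ax":0.0,"ay":0.0,"az":0.0,"claw":-0.3}
    - {"dx":0.0,"dy":0.0,"dz":-0.03,"ax":0.0,"ay":0.0,"az":0.0,"claw":-0.3}
    - {"dx":0.0,"dy":0.0,"dz":-0.03,"ax":0.0,"ay":0.0,"az":0.0,"claw":-0.3}
    - {"dx":0.0,"dy":0.0,"dz":-0.03,"ax":0.0,"ay":0.0,"az":0.0,"claw":-0.3}

```text
clock: 10.48
tcp_pos: [0.431, -0.0559, 0.0204]
tool_rot: [-0.0, 0.481, 0.877, 0.0]
ft_force: [-1.3, 0.9, 6.4]
gripper_width: 0.0435
grip_force: 20.0
```

step_arm:
  targets:
    - {"dx":0.0,"dy":0.0,"dz":0.3,"ax":0.0,"ay":0.0,"az":0.0,"claw":-0.3}
    - {"dx":0.0,"dy":0.0,"dz":0.6,"ax":0.0,"ay":0.0,"az":0.0,"claw":-0.3}
    - {"dx":0.0,"dy":0.0,"dz":0.9,"ax":0.0,"ay":0.0,"az":0.0,"claw":-0.3}
    - {"dx":0.0,"dy":0.0,"dz":0.9,"ax":0.0,"ay":0.0,"az":0.0,"claw":-0.3}
    - {"dx":0.0,"dy":0.0,"dz":0.9,"ax":0.0,"ay":0.0,"az":0.0,"claw":-0.3}

```text
clock: 10.9
tcp_pos: [0.432, -0.055, 0.1295]
tool_rot: [0.001, 0.481, 0.877, 0.002]
ft_force: [-0.6, -0.1, -1.5]
gripper_width: 0.0436
grip_force: 20.0
```

step_arm:
  targets:
    - {"dx":0.2,"dy":0.3,"dz":0.0,"ax":0.0,"ay":0.0,"az":-0.1,"claw":-0.3}
    - {"dx":0.38,"dy":0.6,"dz":0.0,"ax":0.0,"ay":0.0,"az":-0.2,"claw":-0.3}
    - {"dx":0.442,"dy":0.697,"dz":0.0,"ax":0.0,"ay":0.0,"az":-0.316,"claw":-0.3}
    - {"dx":0.442,"dy":0.697,"dz":0.0,"ax":0.0,"ay":0.0,"az":-0.316,"claw":-0.3}
    - {"dx":0.442,"dy":0.697,"dz":0.0,"ax":0.0,"ay":0.0,"az":-0.316,"claw":-0.3}

```text
clock: 11.32
tcp_pos: [0.4833, 0.0277, 0.1268]
tool_rot: [-0.0, 0.585, 0.811, -0.002]
ft_force: [-1.1, -0.8, 0.1]
gripper_width: 0.044
grip_force: 20.0
```

step_arm:
  targets:
    - {"dx":0.2,"dy":0.3,"dz":0.0,"ax":0.0,"ay":0.0,"az":-0.1,"claw":-0.3}
    - {"dx":0.38,"dy":0.6,"dz":0.0,"ax":0.0,"ay":0.0,"az":-0.2,"claw":-0.3}
    - {"dx":0.442,"dy":0.697,"dz":0.0,"ax":0.0,"ay":0.0,"az":-0.316,"claw":-0.3}
    - {"dx":0.442,"dy":0.697,"dz":0.0,"ax":0.0,"ay":0.0,"az":-0.316,"claw":-0.3}
    - {"dx":0.442,"dy":0.697,"dz":0.0,"ax":0.0,"ay":0.0,"az":-0.316,"claw":-0.3}

```text
clock: 11.73
tcp_pos: [0.5364, 0.1102, 0.1272]
tool_rot: [0.0, 0.681, 0.732, -0.001]
ft_force: [0.1, -0.4, -1.7]
gripper_width: 0.0437
grip_force: 20.0
```

step_arm:
  targets:
    - {"dx":0.2,"dy":0.3,"dz":0.0,"ax":0.0,"ay":0.0,"az":-0.1,"claw":-0.3}
    - {"dx":0.38,"dy":0.6,"dz":0.0,"ax":0.0,"ay":0.0,"az":-0.2,"claw":-0.3}
    - {"dx":0.442,"dy":0.697,"dz":0.0,"ax":0.0,"ay":0.0,"az":-0.316,"claw":-0.3}
    - {"dx":0.442,"dy":0.697,"dz":0.0,"ax":0.0,"ay":0.0,"az":-0.316,"claw":-0.3}
    - {"dx":0.442,"dy":0.697,"dz":0.0,"ax":0.0,"ay":0.0,"az":-0.316,"claw":-0.3}
    - {"dx":0.442,"dy":0.697,"dz":0.0,"ax":0.0,"ay":0.0,"az":-0.316,"claw":-0.3}
    - {"dx":0.442,"dy":0.697,"dz":0.0,"ax":0.0,"ay":0.0,"az":-0.316,"claw":-0.3}

```text
clock: 12.32
tcp_pos: [0.5895, 0.1927, 0.1284]
tool_rot: [-0.0, 0.767, 0.641, -0.0]
ft_force: [0.5, -0.0, -0.7]
gripper_width: 0.0439
grip_force: 20.0
```

step_arm:
  targets:
    - {"dx":0.004,"dy":0.018,"dz":-0.2,"ax":0.0,"ay":0.0,"az":0.0,"claw":-0.3}
    - {"dx":0.004,"dy":0.018,"dz":-0.4,"ax":0.0,"ay":0.0,"az":0.0,"claw":-0.3}
    - {"dx":0.004,"dy":0.018,"dz":-0.6,"ax":0.0,"ay":0.0,"az":0.0,"claw":-0.3}
    - {"dx":0.004,"dy":0.018,"dz":-0.7,"ax":0.0,"ay":0.0,"az":0.0,"claw":-0.3}
    - {"dx":0.004,"dy":0.018,"dz":-0.76,"ax":0.0,"ay":0.0,"az":0.0,"claw":-0.3}
    - {"dx":0.004,"dy":0.018,"dz":-0.81,"ax":0.0,"ay":0.0,"az":0.0,"claw":-0.3}
    - {"dx":0.004,"dy":0.018,"dz":-0.81,"ax":0.0,"ay":0.0,"az":0.0,"claw":-0.3}
    - {"dx":0.004,"dy":0.018,"dz":-0.81,"ax":0.0,"ay":0.0,"az":0.0,"claw":-0.3}

```text
clock: 12.98
tcp_pos: [0.591, 0.197, 0.0319]
tool_rot: [0.0, 0.767, 0.641, 0.0]
ft_force: [0.5, 0.7, -0.2]
gripper_width: 0.0436
grip_force: 20.0
```

step_arm:
  targets:
    - {"dx":0.0,"dy":-0.01,"dz":-0.018,"ax":0.0,"ay":0.0,"az":0.0,"claw":-0.3}
    - {"dx":0.0,"dy":-0.01,"dz":-0.018,"ax":0.0,"ay":0.0,"az":0.0,"claw":-0.3}
    - {"dx":0.0,"dy":-0.01,"dz":-0.018,"ax":0.0,"ay":0.0,"az":0.0,"claw":0.0}
    - {"dx":0.0,"dy":-0.01,"dz":-0.018,"ax":0.0,"ay":0.0,"az":0.0,"claw":0.2}
    - {"dx":0.0,"dy":-0.01,"dz":-0.018,"ax":0.0,"ay":0.0,"az":0.0,"claw":0.4}
    - {"dx":0.0,"dy":-0.01,"dz":-0.018,"ax":0.0,"ay":0.0,"az":0.0,"claw":0.5}
    - {"dx":0.0,"dy":-0.01,"dz":-0.018,"ax":0.0,"ay":0.0,"az":0.0,"claw":0.5}

```text
clock: 13.57
tcp_pos: [0.5905, 0.1959, 0.0289]
tool_rot: [-0.0, 0.767, 0.641, 0.0]
ft_force: [0.8, 0.1, -0.3]
gripper_width: 0.0694
grip_force: 0.0
```

step_arm:
  targets:
    - {"dx":0.0,"dy":0.0,"dz":0.2,"ax":0.0,"ay":0.0,"az":0.0,"claw":0.5}
    - {"dx":0.0,"dy":0.0,"dz":0.5,"ax":0.0,"ay":0.0,"az":0.0,"claw":0.5}
    - {"dx":0.0,"dy":0.0,"dz":0.9,"ax":0.0,"ay":0.0,"az":0.0,"claw":0.5}
    - {"dx":0.0,"dy":0.0,"dz":0.9,"ax":0.0,"ay":0.0,"az":0.0,"claw":0.5}
    - {"dx":0.0,"dy":0.0,"dz":0.9,"ax":0.0,"ay":0.0,"az":0.0,"claw":0.5}

```text
clock: 13.98
tcp_pos: [0.592, 0.1963, 0.1399]
tool_rot: [0.0, 0.767, 0.641, 0.002]
ft_force: [-0.2, 0.2, 0.3]
gripper_width: 0.0704
grip_force: 0.0
```

step_arm:
  targets:
    - {"dx":-0.277,"dy":-0.891,"dz":0.0,"ax":0.0,"ay":0.0,"az":-0.284,"claw":0.5}
    - {"dx":-0.277,"dy":-0.891,"dz":0.0,"ax":0.0,"ay":0.0,"az":-0.284,"claw":0.5}
    - {"dx":-0.277,"dy":-0.891,"dz":0.0,"ax":0.0,"ay":0.0,"az":-0.284,"claw":0.5}
    - {"dx":-0.277,"dy":-0.891,"dz":0.0,"ax":0.0,"ay":0.0,"az":-0.284,"claw":0.5}
    - {"dx":-0.277,"dy":-0.891,"dz":0.0,"ax":0.0,"ay":0.0,"az":-0.284,"claw":0.5}

```text
clock: 14.4
tcp_pos: [0.5566, 0.0876, 0.1366]
tool_rot: [-0.0, 0.834, 0.551, -0.0]
ft_force: [0.8, 0.5, -0.5]
gripper_width: 0.0708
grip_force: 0.0
```

step_arm:
  targets:
    - {"dx":-0.277,"dy":-0.891,"dz":0.0,"ax":0.0,"ay":0.0,"az":-0.284,"claw":0.5}
    - {"dx":-0.277,"dy":-0.891,"dz":0.0,"ax":0.0,"ay":0.0,"az":-0.284,"claw":0.5}
    - {"dx":-0.277,"dy":-0.891,"dz":0.0,"ax":0.0,"ay":0.0,"az":-0.284,"claw":0.5}
    - {"dx":-0.277,"dy":-0.891,"dz":0.0,"ax":0.0,"ay":0.0,"az":-0.284,"claw":0.5}
    - {"dx":-0.277,"dy":-0.891,"dz":0.0,"ax":0.0,"ay":0.0,"az":-0.284,"claw":0.5}

```text
clock: 14.82
tcp_pos: [0.524, -0.0183, 0.1367]
tool_rot: [-0.0, 0.89, 0.455, -0.0]
ft_force: [-0.0, 1.2, -0.1]
gripper_width: 0.0704
grip_force: 0.0
```

step_arm:
  targets:
    - {"dx":-0.277,"dy":-0.891,"dz":0.0,"ax":0.0,"ay":0.0,"az":-0.284,"claw":0.5}
    - {"dx":-0.277,"dy":-0.891,"dz":0.0,"ax":0.0,"ay":0.0,"az":-0.284,"claw":0.5}
    - {"dx":-0.277,"dy":-0.891,"dz":0.0,"ax":0.0,"ay":0.0,"az":-0.284,"claw":0.5}
    - {"dx":-0.277,"dy":-0.891,"dz":0.0,"ax":0.0,"ay":0.0,"az":-0.284,"claw":0.5}
    - {"dx":-0.277,"dy":-0.891,"dz":0.0,"ax":0.0,"ay":0.0,"az":-0.284,"claw":0.5}

```text
clock: 15.23
tcp_pos: [0.4913, -0.1248, 0.1368]
tool_rot: [-0.0, 0.935, 0.354, 0.0]
ft_force: [0.2, 1.3, -0.0]
gripper_width: 0.0702
grip_force: 0.0
```

step_arm:
  targets:
    - {"dx":-0.277,"dy":-0.891,"dz":0.0,"ax":0.0,"ay":0.0,"az":-0.284,"claw":0.5}
    - {"dx":-0.277,"dy":-0.891,"dz":0.0,"ax":0.0,"ay":0.0,"az":-0.284,"claw":0.5}
    - {"dx":-0.277,"dy":-0.891,"dz":0.0,"ax":0.0,"ay":0.0,"az":-0.284,"claw":0.5}
    - {"dx":-0.277,"dy":-0.891,"dz":0.0,"ax":0.0,"ay":0.0,"az":-0.284,"claw":0.5}
    - {"dx":-0.277,"dy":-0.891,"dz":0.0,"ax":0.0,"ay":0.0,"az":-0.284,"claw":0.5}

```text
clock: 15.65
tcp_pos: [0.4584, -0.2315, 0.1367]
tool_rot: [-0.0, 0.969, 0.248, -0.0]
ft_force: [0.7, 0.9, -0.4]
gripper_width: 0.0703
grip_force: 0.0
```

step_arm:
  targets:
    - {"dx":-0.277,"dy":-0.891,"dz":0.0,"ax":0.0,"ay":0.0,"az":-0.284,"claw":0.6}
    - {"dx":-0.277,"dy":-0.891,"dz":0.0,"ax":0.0,"ay":0.0,"az":-0.284,"claw":0.6}
    - {"dx":-0.277,"dy":-0.891,"dz":0.0,"ax":0.0,"ay":0.0,"az":-0.284,"claw":0.6}
    - {"dx":-0.277,"dy":-0.891,"dz":0.0,"ax":0.0,"ay":0.0,"az":-0.284,"claw":0.6}
    - {"dx":-0.277,"dy":-0.891,"dz":0.0,"ax":0.0,"ay":0.0,"az":-0.284,"claw":0.6}
    - {"dx":-0.277,"dy":-0.891,"dz":0.0,"ax":0.0,"ay":0.0,"az":-0.284,"claw":0.6}
    - {"dx":-0.277,"dy":-0.891,"dz":0.0,"ax":0.0,"ay":0.0,"az":-0.284,"claw":0.6}

```text
clock: 16.23
tcp_pos: [0.4259, -0.3365, 0.1365]
tool_rot: [-0.0, 0.99, 0.14, -0.0]
ft_force: [-0.8, -0.1, 0.7]
gripper_width: 0.0757
grip_force: 0.0
```

```bash
python3 - <<'E'
from h import *
from cell import imaging
im=imaging.camera('top'); cv2.imwrite('pics/top1.png',im)
cv2.imwrite('pics/top1c.png',cv2.resize(im[170:340,95:525],None,fx=1.8,fy=1.8))
E
```

```text
(no output)
```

View pics/top1c.png

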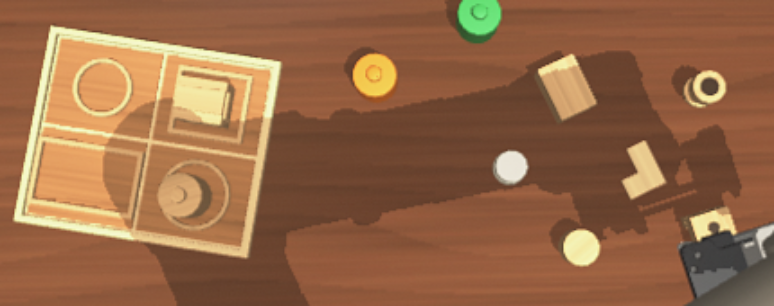

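step_arm:
  targets:
    - {"dx":-0.013,"dy":-0.014,"dz":-0.3,"ax":0.0,"ay":0.0,"az":0.0,"claw":0.6}
    - {"dx":-0.013,"dy":-0.014,"dz":-0.5,"ax":0.0,"ay":0.0,"az":0.0,"claw":0.6}
    - {"dx":-0.013,"dy":-0.014,"dz":-0.7,"ax":0.0,"ay":0.0,"az":0.0,"claw":0.6}
    - {"dx":-0.013,"dy":-0.014,"dz":-0.85,"ax":0.0,"ay":0.0,"az":0.0,"claw":0.6}
    - {"dx":-0.013,"dy":-0.014,"dz":-0.96,"ax":0.0,"ay":0.0,"az":0.0,"claw":0.6}
    - {"dx":-0.013,"dy":-0.014,"dz":-0.96,"ax":0.0,"ay":0.0,"az":0.0,"claw":0.6}
    - {"dx":-0.013,"dy":-0.014,"dz":-0.96,"ax":0.0,"ay":0.0,"az":0.0,"claw":0.6}
    - {"dx":-0.013,"dy":-0.014,"dz":-0.96,"ax":0.0,"ay":0.0,"az":0.0,"claw":0.6}

```text
clock: 16.95
tcp_pos: [0.4234, -0.3401, 0.0225]
tool_rot: [0.0, 0.99, 0.139, 0.0]
ft_force: [0.4, -0.4, -0.0]
gripper_width: 0.075
grip_force: 0.0
```

step_arm:
  targets:
    - {"dx":0.0,"dy":0.0,"dz":0.0,"ax":0.0,"ay":0.0,"az":0.0,"claw":0.3}
    - {"dx":0.0,"dy":0.0,"dz":0.0,"ax":0.0,"ay":0.0,"az":0.0,"claw":0.1}
    - {"dx":0.0,"dy":0.0,"dz":0.0,"ax":0.0,"ay":0.0,"az":0.0,"claw":-0.1}
    - {"dx":0.0,"dy":0.0,"dz":0.0,"ax":0.0,"ay":0.0,"az":0.0,"claw":-0.3}
    - {"dx":0.0,"dy":0.0,"dz":0.0,"ax":0.0,"ay":0.0,"az":0.0,"claw":-0.3}
    - {"dx":0.0,"dy":0.0,"dz":0.0,"ax":0.0,"ay":0.0,"az":0.0,"claw":-0.3}
    - {"dx":0.0,"dy":0.0,"dz":0.0,"ax":0.0,"ay":0.0,"az":0.0,"claw":-0.3}
    - {"dx":0.0,"dy":0.0,"dz":0.0,"ax":0.0,"ay":0.0,"az":0.0,"claw":-0.3}
  grip_force: 25

```text
clock: 17.62
tcp_pos: [0.4229, -0.3405, 0.0219]
tool_rot: [-0.0, 0.99, 0.138, 0.0]
ft_force: [1.0, 1.0, 4.9]
gripper_width: 0.042
grip_force: 25.0
```

step_arm:
  targets:
    - {"dx":0.0,"dy":0.0,"dz":0.3,"ax":0.0,"ay":0.0,"az":0.0,"claw":-0.3}
    - {"dx":0.0,"dy":0.0,"dz":0.6,"ax":0.0,"ay":0.0,"az":0.0,"claw":-0.3}
    - {"dx":0.0,"dy":0.0,"dz":0.95,"ax":0.0,"ay":0.0,"az":0.0,"claw":-0.3}
    - {"dx":0.0,"dy":0.0,"dz":0.95,"ax":0.0,"ay":0.0,"az":0.0,"claw":-0.3}
    - {"dx":0.0,"dy":0.0,"dz":0.95,"ax":0.0,"ay":0.0,"az":0.0,"claw":-0.3}

```text
clock: 18.03
tcp_pos: [0.4237, -0.3407, 0.1372]
tool_rot: [0.001, 0.99, 0.139, 0.001]
ft_force: [-0.2, 0.2, -1.1]
gripper_width: 0.0418
grip_force: 25.0
```

step_arm:
  targets:
    - {"dx":0.04,"dy":0.3,"dz":0.0,"ax":0.0,"ay":0.0,"az":0.08,"claw":-0.3}
    - {"dx":0.08,"dy":0.6,"dz":0.0,"ax":0.0,"ay":0.0,"az":0.16,"claw":-0.3}
    - {"dx":0.127,"dy":0.929,"dz":0.0,"ax":0.0,"ay":0.0,"az":0.236,"claw":-0.3}
    - {"dx":0.127,"dy":0.929,"dz":0.0,"ax":0.0,"ay":0.0,"az":0.236,"claw":-0.3}
    - {"dx":0.127,"dy":0.929,"dz":0.0,"ax":0.0,"ay":0.0,"az":0.236,"claw":-0.3}

```text
clock: 18.45
tcp_pos: [0.4384, -0.2257, 0.1345]
tool_rot: [-0.001, 0.973, 0.232, -0.001]
ft_force: [-0.8, -1.1, -1.2]
gripper_width: 0.0419
grip_force: 25.0
```

step_arm:
  targets:
    - {"dx":0.04,"dy":0.3,"dz":0.0,"ax":0.0,"ay":0.0,"az":0.08,"claw":-0.3}
    - {"dx":0.08,"dy":0.6,"dz":0.0,"ax":0.0,"ay":0.0,"az":0.16,"claw":-0.3}
    - {"dx":0.127,"dy":0.929,"dz":0.0,"ax":0.0,"ay":0.0,"az":0.236,"claw":-0.3}
    - {"dx":0.127,"dy":0.929,"dz":0.0,"ax":0.0,"ay":0.0,"az":0.236,"claw":-0.3}
    - {"dx":0.127,"dy":0.929,"dz":0.0,"ax":0.0,"ay":0.0,"az":0.236,"claw":-0.3}

```text
clock: 18.87
tcp_pos: [0.4534, -0.1161, 0.1351]
tool_rot: [-0.0, 0.947, 0.32, -0.0]
ft_force: [-0.1, -0.2, -0.2]
gripper_width: 0.0416
grip_force: 25.0
```

step_arm:
  targets:
    - {"dx":0.04,"dy":0.3,"dz":0.0,"ax":0.0,"ay":0.0,"az":0.08,"claw":-0.3}
    - {"dx":0.08,"dy":0.6,"dz":0.0,"ax":0.0,"ay":0.0,"az":0.16,"claw":-0.3}
    - {"dx":0.127,"dy":0.929,"dz":0.0,"ax":0.0,"ay":0.0,"az":0.236,"claw":-0.3}
    - {"dx":0.127,"dy":0.929,"dz":0.0,"ax":0.0,"ay":0.0,"az":0.236,"claw":-0.3}
    - {"dx":0.127,"dy":0.929,"dz":0.0,"ax":0.0,"ay":0.0,"az":0.236,"claw":-0.3}

```text
clock: 19.28
tcp_pos: [0.4687, -0.0062, 0.1354]
tool_rot: [0.0, 0.914, 0.405, -0.0]
ft_force: [-0.6, -1.2, -0.4]
gripper_width: 0.0416
grip_force: 25.0
```

step_arm:
  targets:
    - {"dx":0.04,"dy":0.3,"dz":0.0,"ax":0.0,"ay":0.0,"az":0.08,"claw":-0.3}
    - {"dx":0.08,"dy":0.6,"dz":0.0,"ax":0.0,"ay":0.0,"az":0.16,"claw":-0.3}
    - {"dx":0.127,"dy":0.929,"dz":0.0,"ax":0.0,"ay":0.0,"az":0.236,"claw":-0.3}
    - {"dx":0.127,"dy":0.929,"dz":0.0,"ax":0.0,"ay":0.0,"az":0.236,"claw":-0.3}
    - {"dx":0.127,"dy":0.929,"dz":0.0,"ax":0.0,"ay":0.0,"az":0.236,"claw":-0.3}

```text
clock: 19.7
tcp_pos: [0.4843, 0.1046, 0.1354]
tool_rot: [0.0, 0.873, 0.487, -0.0]
ft_force: [0.3, 0.5, -0.5]
gripper_width: 0.0416
grip_force: 25.0
```

step_arm:
  targets:
    - {"dx":0.04,"dy":0.3,"dz":0.0,"ax":0.0,"ay":0.0,"az":0.08,"claw":-0.3}
    - {"dx":0.08,"dy":0.6,"dz":0.0,"ax":0.0,"ay":0.0,"az":0.16,"claw":-0.3}
    - {"dx":0.127,"dy":0.929,"dz":0.0,"ax":0.0,"ay":0.0,"az":0.236,"claw":-0.3}
    - {"dx":0.127,"dy":0.929,"dz":0.0,"ax":0.0,"ay":0.0,"az":0.236,"claw":-0.3}
    - {"dx":0.127,"dy":0.929,"dz":0.0,"ax":0.0,"ay":0.0,"az":0.236,"claw":-0.3}

```text
clock: 20.12
tcp_pos: [0.4999, 0.2157, 0.1354]
tool_rot: [0.001, 0.825, 0.566, -0.0]
ft_force: [0.8, -1.2, -1.0]
gripper_width: 0.0415
grip_force: 25.0
```

step_arm:
  targets:
    - {"dx":0.04,"dy":0.3,"dz":0.0,"ax":0.0,"ay":0.0,"az":0.08,"claw":-0.3}
    - {"dx":0.08,"dy":0.6,"dz":0.0,"ax":0.0,"ay":0.0,"az":0.16,"claw":-0.3}
    - {"dx":0.127,"dy":0.929,"dz":0.0,"ax":0.0,"ay":0.0,"az":0.238,"claw":-0.3}
    - {"dx":0.127,"dy":0.929,"dz":0.0,"ax":0.0,"ay":0.0,"az":0.238,"claw":-0.3}
    - {"dx":0.127,"dy":0.929,"dz":0.0,"ax":0.0,"ay":0.0,"az":0.238,"claw":-0.3}
    - {"dx":0.127,"dy":0.929,"dz":0.0,"ax":0.0,"ay":0.0,"az":0.238,"claw":-0.3}
    - {"dx":0.127,"dy":0.929,"dz":0.0,"ax":0.0,"ay":0.0,"az":0.238,"claw":-0.3}

```text
clock: 20.7
tcp_pos: [0.515, 0.3254, 0.1358]
tool_rot: [0.0, 0.769, 0.639, -0.0]
ft_force: [-0.5, -0.2, -0.7]
gripper_width: 0.0418
grip_force: 25.0
```

step_arm:
  targets:
    - {"dx":-0.004,"dy":0.01,"dz":-0.2,"ax":0.0,"ay":0.0,"az":0.0,"claw":-0.3}
    - {"dx":-0.004,"dy":0.01,"dz":-0.4,"ax":0.0,"ay":0.0,"az":0.0,"claw":-0.3}
    - {"dx":-0.004,"dy":0.01,"dz":-0.6,"ax":0.0,"ay":0.0,"az":0.0,"claw":-0.3}
    - {"dx":-0.004,"dy":0.01,"dz":-0.7,"ax":0.0,"ay":0.0,"az":0.0,"claw":-0.3}
    - {"dx":-0.004,"dy":0.01,"dz":-0.79,"ax":0.0,"ay":0.0,"az":0.0,"claw":-0.3}
    - {"dx":-0.004,"dy":0.01,"dz":-0.85,"ax":0.0,"ay":0.0,"az":0.0,"claw":-0.3}
    - {"dx":-0.004,"dy":0.01,"dz":-0.85,"ax":0.0,"ay":0.0,"az":0.0,"claw":-0.3}
    - {"dx":-0.004,"dy":0.01,"dz":-0.85,"ax":0.0,"ay":0.0,"az":0.0,"claw":-0.3}

```text
clock: 21.37
tcp_pos: [0.5142, 0.3294, 0.0343]
tool_rot: [0.0, 0.768, 0.641, 0.0]
ft_force: [0.6, 0.2, -0.6]
gripper_width: 0.0415
grip_force: 25.0
```

step_arm:
  targets:
    - {"dx":0.0,"dy":-0.01,"dz":-0.021,"ax":0.0,"ay":0.0,"az":0.0,"claw":-0.3}
    - {"dx":0.0,"dy":-0.01,"dz":-0.021,"ax":0.0,"ay":0.0,"az":0.0,"claw":-0.3}
    - {"dx":0.0,"dy":-0.01,"dz":-0.021,"ax":0.0,"ay":0.0,"az":0.0,"claw":0.0}
    - {"dx":0.0,"dy":-0.01,"dz":-0.021,"ax":0.0,"ay":0.0,"az":0.0,"claw":0.2}
    - {"dx":0.0,"dy":-0.01,"dz":-0.021,"ax":0.0,"ay":0.0,"az":0.0,"claw":0.4}
    - {"dx":0.0,"dy":-0.01,"dz":-0.021,"ax":0.0,"ay":0.0,"az":0.0,"claw":0.4}
    - {"dx":0.0,"dy":-0.01,"dz":-0.021,"ax":0.0,"ay":0.0,"az":0.0,"claw":0.4}

```text
clock: 21.95
tcp_pos: [0.5137, 0.3286, 0.0313]
tool_rot: [-0.0, 0.768, 0.641, 0.0]
ft_force: [0.1, -0.6, -0.7]
gripper_width: 0.0653
grip_force: 0.0
```

step_arm:
  targets:
    - {"dx":0.0,"dy":0.0,"dz":0.2,"ax":0.0,"ay":0.0,"az":0.0,"claw":0.4}
    - {"dx":0.0,"dy":0.0,"dz":0.5,"ax":0.0,"ay":0.0,"az":0.0,"claw":0.4}
    - {"dx":0.0,"dy":0.0,"dz":0.9,"ax":0.0,"ay":0.0,"az":0.0,"claw":0.4}
    - {"dx":0.0,"dy":0.0,"dz":0.9,"ax":0.0,"ay":0.0,"az":0.0,"claw":0.4}
    - {"dx":0.0,"dy":0.0,"dz":0.9,"ax":0.0,"ay":0.0,"az":0.0,"claw":0.4}

```text
clock: 22.37
tcp_pos: [0.515, 0.3293, 0.142]
tool_rot: [-0.0, 0.768, 0.641, 0.002]
ft_force: [-0.1, 0.7, -0.6]
gripper_width: 0.066
grip_force: 0.0
```

step_arm:
  targets:
    - {"dx":0.11,"dy":-0.917,"dz":0.0,"ax":0.0,"ay":0.0,"az":0.0,"claw":0.4}
    - {"dx":0.11,"dy":-0.917,"dz":0.0,"ax":0.0,"ay":0.0,"az":0.0,"claw":0.4}
    - {"dx":0.11,"dy":-0.917,"dz":0.0,"ax":0.0,"ay":0.0,"az":0.0,"claw":0.4}
    - {"dx":0.11,"dy":-0.917,"dz":0.0,"ax":0.0,"ay":0.0,"az":0.0,"claw":0.4}
    - {"dx":0.11,"dy":-0.917,"dz":0.0,"ax":0.0,"ay":0.0,"az":0.0,"claw":0.4}

```text
clock: 22.78
tcp_pos: [0.5268, 0.2168, 0.1387]
tool_rot: [-0.0, 0.769, 0.64, -0.0]
ft_force: [-0.1, 0.3, -0.5]
gripper_width: 0.066
grip_force: 0.0
```

step_arm:
  targets:
    - {"dx":0.11,"dy":-0.917,"dz":0.0,"ax":0.0,"ay":0.0,"az":0.0,"claw":0.4}
    - {"dx":0.11,"dy":-0.917,"dz":0.0,"ax":0.0,"ay":0.0,"az":0.0,"claw":0.4}
    - {"dx":0.11,"dy":-0.917,"dz":0.0,"ax":0.0,"ay":0.0,"az":0.0,"claw":0.4}
    - {"dx":0.11,"dy":-0.917,"dz":0.0,"ax":0.0,"ay":0.0,"az":0.0,"claw":0.4}
    - {"dx":0.11,"dy":-0.917,"dz":0.0,"ax":0.0,"ay":0.0,"az":0.0,"claw":0.4}

```text
clock: 23.2
tcp_pos: [0.5401, 0.1079, 0.1388]
tool_rot: [-0.0, 0.768, 0.64, -0.0]
ft_force: [0.0, 0.9, -0.2]
gripper_width: 0.0659
grip_force: 0.0
```

step_arm:
  targets:
    - {"dx":0.11,"dy":-0.917,"dz":0.0,"ax":0.0,"ay":0.0,"az":0.0,"claw":0.4}
    - {"dx":0.11,"dy":-0.917,"dz":0.0,"ax":0.0,"ay":0.0,"az":0.0,"claw":0.4}
    - {"dx":0.11,"dy":-0.917,"dz":0.0,"ax":0.0,"ay":0.0,"az":0.0,"claw":0.4}
    - {"dx":0.11,"dy":-0.917,"dz":0.0,"ax":0.0,"ay":0.0,"az":0.0,"claw":0.4}
    - {"dx":0.11,"dy":-0.917,"dz":0.0,"ax":0.0,"ay":0.0,"az":0.0,"claw":0.4}

```text
clock: 23.62
tcp_pos: [0.5535, -0.0013, 0.1388]
tool_rot: [-0.0, 0.768, 0.641, -0.0]
ft_force: [-0.2, 0.9, -0.2]
gripper_width: 0.0657
grip_force: 0.0
```

step_arm:
  targets:
    - {"dx":0.11,"dy":-0.917,"dz":0.0,"ax":0.0,"ay":0.0,"az":0.0,"claw":0.4}
    - {"dx":0.11,"dy":-0.917,"dz":0.0,"ax":0.0,"ay":0.0,"az":0.0,"claw":0.4}
    - {"dx":0.11,"dy":-0.917,"dz":0.0,"ax":0.0,"ay":0.0,"az":0.0,"claw":0.4}
    - {"dx":0.11,"dy":-0.917,"dz":0.0,"ax":0.0,"ay":0.0,"az":0.0,"claw":0.4}
    - {"dx":0.11,"dy":-0.917,"dz":0.0,"ax":0.0,"ay":0.0,"az":0.0,"claw":0.4}

```text
clock: 24.03
tcp_pos: [0.5669, -0.1108, 0.1387]
tool_rot: [-0.0, 0.768, 0.641, -0.0]
ft_force: [0.7, 1.5, -0.2]
gripper_width: 0.0658
grip_force: 0.0
```

step_arm:
  targets:
    - {"dx":0.11,"dy":-0.917,"dz":0.0,"ax":0.0,"ay":0.0,"az":0.0,"claw":0.4}
    - {"dx":0.11,"dy":-0.917,"dz":0.0,"ax":0.0,"ay":0.0,"az":0.0,"claw":0.4}
    - {"dx":0.11,"dy":-0.917,"dz":0.0,"ax":0.0,"ay":0.0,"az":0.0,"claw":0.4}
    - {"dx":0.11,"dy":-0.917,"dz":0.0,"ax":0.0,"ay":0.0,"az":0.0,"claw":0.4}
    - {"dx":0.11,"dy":-0.917,"dz":0.0,"ax":0.0,"ay":0.0,"az":0.0,"claw":0.4}

```text
clock: 24.45
tcp_pos: [0.5803, -0.2204, 0.1386]
tool_rot: [-0.0, 0.767, 0.641, -0.0]
ft_force: [-0.4, 0.6, 1.0]
gripper_width: 0.0657
grip_force: 0.0
```

step_arm:
  targets:
    - {"dx":0.11,"dy":-0.917,"dz":0.0,"ax":0.0,"ay":0.0,"az":0.0,"claw":0.4}
    - {"dx":0.11,"dy":-0.917,"dz":0.0,"ax":0.0,"ay":0.0,"az":0.0,"claw":0.4}
    - {"dx":0.11,"dy":-0.917,"dz":0.0,"ax":0.0,"ay":0.0,"az":0.0,"claw":0.4}
    - {"dx":0.11,"dy":-0.917,"dz":0.0,"ax":0.0,"ay":0.0,"az":0.0,"claw":0.4}
    - {"dx":0.11,"dy":-0.917,"dz":0.0,"ax":0.0,"ay":0.0,"az":0.0,"claw":0.4}
    - {"dx":0.11,"dy":-0.917,"dz":0.0,"ax":0.0,"ay":0.0,"az":0.0,"claw":0.4}
    - {"dx":0.11,"dy":-0.917,"dz":0.0,"ax":0.0,"ay":0.0,"az":0.0,"claw":0.4}

```text
clock: 25.03
tcp_pos: [0.594, -0.3286, 0.1388]
tool_rot: [-0.001, 0.767, 0.642, 0.0]
ft_force: [0.8, -0.1, 0.5]
gripper_width: 0.0655
grip_force: 0.0
```

```bash
python3 - <<'E'
from h import *
from cell import imaging
m=imaging.camera_model('wrist'); im=imaging.camera('wrist')
for X in [(.5934,-.3321,.048),(.598,-.185,.038),(.4303,-.1938,.04)]:
    d=rot(m['rotation']).inv().apply(np.array(X)-m['position']); r=np.hypot(d[0],d[1]); t=np.arctan2(r,d[2])
    u=m['cx']+m['fx']*t*d[0]/r, m['cy']+m['fy']*t*d[1]/r; cv2.circle(im,(int(u[0]),int(u[1])),3,(255,0,0),-1)
t=imaging.camera('top'); cv2.imwrite('pics/top2.png',t)
cv2.imwrite('pics/w2.png',np.vstack([im[:330],cv2.resize(t[175:325,95:415],(640,270))]))
E
```

```text
(no output)
```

View pics/w2.png

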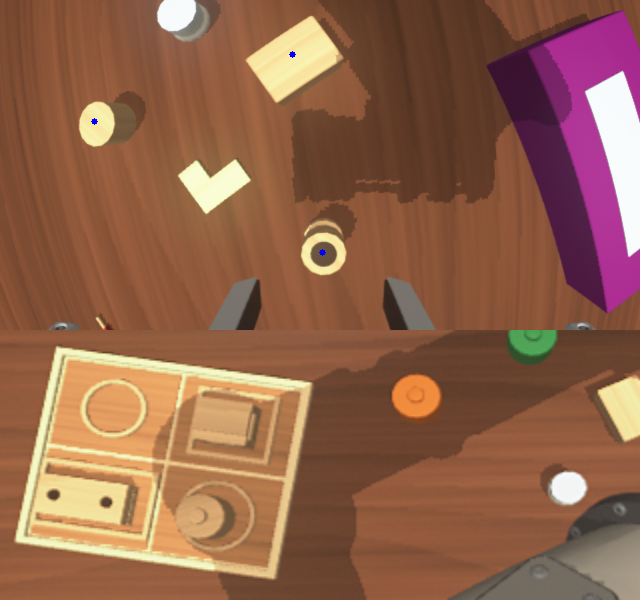

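step_arm:
  targets:
    - {"dx":-0.005,"dy":-0.018,"dz":-0.3,"ax":0.0,"ay":0.0,"az":0.0,"claw":0.4}
    - {"dx":-0.005,"dy":-0.018,"dz":-0.5,"ax":0.0,"ay":0.0,"az":0.0,"claw":0.4}
    - {"dx":-0.005,"dy":-0.018,"dz":-0.7,"ax":0.0,"ay":0.0,"az":0.0,"claw":0.4}
    - {"dx":-0.005,"dy":-0.018,"dz":-0.85,"ax":0.0,"ay":0.0,"az":0.0,"claw":0.4}
    - {"dx":-0.005,"dy":-0.018,"dz":-0.95,"ax":0.0,"ay":0.0,"az":0.0,"claw":0.4}
    - {"dx":-0.005,"dy":-0.018,"dz":-0.95,"ax":0.0,"ay":0.0,"az":0.0,"claw":0.4}
    - {"dx":-0.005,"dy":-0.018,"dz":-0.95,"ax":0.0,"ay":0.0,"az":0.0,"claw":0.4}
    - {"dx":-0.005,"dy":-0.018,"dz":-0.95,"ax":0.0,"ay":0.0,"az":0.0,"claw":0.4}

```text
clock: 25.8
tcp_pos: [0.593, -0.3341, 0.0264]
tool_rot: [0.001, 0.768, 0.641, 0.0]
ft_force: [0.5, 0.3, -0.2]
gripper_width: 0.0656
grip_force: 0.0
```

step_arm:
  targets:
    - {"dx":0.0,"dy":0.0,"dz":0.0,"ax":0.0,"ay":0.0,"az":0.0,"claw":0.2}
    - {"dx":0.0,"dy":0.0,"dz":0.0,"ax":0.0,"ay":0.0,"az":0.0,"claw":0.0}
    - {"dx":0.0,"dy":0.0,"dz":0.0,"ax":0.0,"ay":0.0,"az":0.0,"claw":-0.15}
    - {"dx":0.0,"dy":0.0,"dz":0.0,"ax":0.0,"ay":0.0,"az":0.0,"claw":-0.3}
    - {"dx":0.0,"dy":0.0,"dz":0.0,"ax":0.0,"ay":0.0,"az":0.0,"claw":-0.5}
    - {"dx":0.0,"dy":0.0,"dz":0.0,"ax":0.0,"ay":0.0,"az":0.0,"claw":-0.5}
    - {"dx":0.0,"dy":0.0,"dz":0.0,"ax":0.0,"ay":0.0,"az":0.0,"claw":-0.5}
    - {"dx":0.0,"dy":0.0,"dz":0.0,"ax":0.0,"ay":0.0,"az":0.0,"claw":-0.5}
    - {"dx":0.0,"dy":0.0,"dz":0.0,"ax":0.0,"ay":0.0,"az":0.0,"claw":-0.5}
  grip_force: 15

```text
clock: 26.55
tcp_pos: [0.5925, -0.334, 0.0254]
tool_rot: [0.0, 0.768, 0.641, 0.0]
ft_force: [-0.5, 0.5, 4.9]
gripper_width: 0.0334
grip_force: 15.0
```

step_arm:
  targets:
    - {"dx":0.0,"dy":0.0,"dz":0.3,"ax":0.0,"ay":0.0,"az":0.0,"claw":-0.5}
    - {"dx":0.0,"dy":0.0,"dz":0.6,"ax":0.0,"ay":0.0,"az":0.0,"claw":-0.5}
    - {"dx":0.0,"dy":0.0,"dz":0.95,"ax":0.0,"ay":0.0,"az":0.0,"claw":-0.5}
    - {"dx":0.0,"dy":0.0,"dz":0.95,"ax":0.0,"ay":0.0,"az":0.0,"claw":-0.5}
    - {"dx":0.0,"dy":0.0,"dz":0.95,"ax":0.0,"ay":0.0,"az":0.0,"claw":-0.5}

```text
clock: 26.97
tcp_pos: [0.5932, -0.3345, 0.1414]
tool_rot: [0.001, 0.768, 0.641, 0.001]
ft_force: [-0.6, -0.4, -1.2]
gripper_width: 0.0335
grip_force: 15.0
```

step_arm:
  targets:
    - {"dx":0.01,"dy":0.3,"dz":0.0,"ax":0.0,"ay":0.0,"az":0.0,"claw":-0.5}
    - {"dx":0.02,"dy":0.6,"dz":0.0,"ax":0.0,"ay":0.0,"az":0.0,"claw":-0.5}
    - {"dx":0.026,"dy":0.896,"dz":0.0,"ax":0.0,"ay":0.0,"az":0.0,"claw":-0.5}
    - {"dx":0.026,"dy":0.896,"dz":0.0,"ax":0.0,"ay":0.0,"az":0.0,"claw":-0.5}
    - {"dx":0.026,"dy":0.896,"dz":0.0,"ax":0.0,"ay":0.0,"az":0.0,"claw":-0.5}

```text
clock: 27.38
tcp_pos: [0.5955, -0.2233, 0.1377]
tool_rot: [-0.001, 0.766, 0.642, -0.0]
ft_force: [-0.1, -0.6, 0.1]
gripper_width: 0.0338
grip_force: 15.0
```

step_arm:
  targets:
    - {"dx":0.01,"dy":0.3,"dz":0.0,"ax":0.0,"ay":0.0,"az":0.0,"claw":-0.5}
    - {"dx":0.02,"dy":0.6,"dz":0.0,"ax":0.0,"ay":0.0,"az":0.0,"claw":-0.5}
    - {"dx":0.026,"dy":0.896,"dz":0.0,"ax":0.0,"ay":0.0,"az":0.0,"claw":-0.5}
    - {"dx":0.026,"dy":0.896,"dz":0.0,"ax":0.0,"ay":0.0,"az":0.0,"claw":-0.5}
    - {"dx":0.026,"dy":0.896,"dz":0.0,"ax":0.0,"ay":0.0,"az":0.0,"claw":-0.5}

```text
clock: 27.8
tcp_pos: [0.5985, -0.1175, 0.1383]
tool_rot: [-0.0, 0.767, 0.642, -0.0]
ft_force: [-0.5, -0.8, 0.8]
gripper_width: 0.0335
grip_force: 15.0
```

step_arm:
  targets:
    - {"dx":0.01,"dy":0.3,"dz":0.0,"ax":0.0,"ay":0.0,"az":0.0,"claw":-0.5}
    - {"dx":0.02,"dy":0.6,"dz":0.0,"ax":0.0,"ay":0.0,"az":0.0,"claw":-0.5}
    - {"dx":0.026,"dy":0.896,"dz":0.0,"ax":0.0,"ay":0.0,"az":0.0,"claw":-0.5}
    - {"dx":0.026,"dy":0.896,"dz":0.0,"ax":0.0,"ay":0.0,"az":0.0,"claw":-0.5}
    - {"dx":0.026,"dy":0.896,"dz":0.0,"ax":0.0,"ay":0.0,"az":0.0,"claw":-0.5}

```text
clock: 28.22
tcp_pos: [0.6017, -0.0112, 0.1387]
tool_rot: [0.0, 0.767, 0.641, -0.0]
ft_force: [-0.4, -1.3, 0.3]
gripper_width: 0.0338
grip_force: 15.0
```

step_arm:
  targets:
    - {"dx":0.01,"dy":0.3,"dz":0.0,"ax":0.0,"ay":0.0,"az":0.0,"claw":-0.5}
    - {"dx":0.02,"dy":0.6,"dz":0.0,"ax":0.0,"ay":0.0,"az":0.0,"claw":-0.5}
    - {"dx":0.026,"dy":0.896,"dz":0.0,"ax":0.0,"ay":0.0,"az":0.0,"claw":-0.5}
    - {"dx":0.026,"dy":0.896,"dz":0.0,"ax":0.0,"ay":0.0,"az":0.0,"claw":-0.5}
    - {"dx":0.026,"dy":0.896,"dz":0.0,"ax":0.0,"ay":0.0,"az":0.0,"claw":-0.5}

```text
clock: 28.63
tcp_pos: [0.6051, 0.0955, 0.1388]
tool_rot: [0.0, 0.767, 0.641, -0.0]
ft_force: [-0.3, -1.4, -1.1]
gripper_width: 0.0339
grip_force: 15.0
```

step_arm:
  targets:
    - {"dx":0.01,"dy":0.3,"dz":0.0,"ax":0.0,"ay":0.0,"az":0.0,"claw":-0.5}
    - {"dx":0.02,"dy":0.6,"dz":0.0,"ax":0.0,"ay":0.0,"az":0.0,"claw":-0.5}
    - {"dx":0.026,"dy":0.896,"dz":0.0,"ax":0.0,"ay":0.0,"az":0.0,"claw":-0.5}
    - {"dx":0.026,"dy":0.896,"dz":0.0,"ax":0.0,"ay":0.0,"az":0.0,"claw":-0.5}
    - {"dx":0.026,"dy":0.896,"dz":0.0,"ax":0.0,"ay":0.0,"az":0.0,"claw":-0.5}

```text
clock: 29.05
tcp_pos: [0.6085, 0.2026, 0.1389]
tool_rot: [0.0, 0.768, 0.641, -0.0]
ft_force: [0.1, -0.7, -0.2]
gripper_width: 0.0337
grip_force: 15.0
```

step_arm:
  targets:
    - {"dx":0.01,"dy":0.3,"dz":0.0,"ax":0.0,"ay":0.0,"az":0.0,"claw":-0.5}
    - {"dx":0.02,"dy":0.6,"dz":0.0,"ax":0.0,"ay":0.0,"az":0.0,"claw":-0.5}
    - {"dx":0.026,"dy":0.896,"dz":0.0,"ax":0.0,"ay":0.0,"az":0.0,"claw":-0.5}
    - {"dx":0.026,"dy":0.896,"dz":0.0,"ax":0.0,"ay":0.0,"az":0.0,"claw":-0.5}
    - {"dx":0.026,"dy":0.896,"dz":0.0,"ax":0.0,"ay":0.0,"az":0.0,"claw":-0.5}
    - {"dx":0.026,"dy":0.896,"dz":0.0,"ax":0.0,"ay":0.0,"az":0.0,"claw":-0.5}
    - {"dx":0.026,"dy":0.896,"dz":0.0,"ax":0.0,"ay":0.0,"az":0.0,"claw":-0.5}

```text
clock: 29.63
tcp_pos: [0.612, 0.3078, 0.1395]
tool_rot: [0.0, 0.769, 0.639, -0.0]
ft_force: [0.5, -0.1, -0.0]
gripper_width: 0.0334
grip_force: 15.0
```

step_arm:
  targets:
    - {"dx":-0.009,"dy":0.005,"dz":-0.2,"ax":0.0,"ay":0.0,"az":0.0,"claw":-0.5}
    - {"dx":-0.009,"dy":0.005,"dz":-0.4,"ax":0.0,"ay":0.0,"az":0.0,"claw":-0.5}
    - {"dx":-0.009,"dy":0.005,"dz":-0.6,"ax":0.0,"ay":0.0,"az":0.0,"claw":-0.5}
    - {"dx":-0.009,"dy":0.005,"dz":-0.7,"ax":0.0,"ay":0.0,"az":0.0,"claw":-0.5}
    - {"dx":-0.009,"dy":0.005,"dz":-0.79,"ax":0.0,"ay":0.0,"az":0.0,"claw":-0.5}
    - {"dx":-0.009,"dy":0.005,"dz":-0.85,"ax":0.0,"ay":0.0,"az":0.0,"claw":-0.5}
    - {"dx":-0.009,"dy":0.005,"dz":-0.85,"ax":0.0,"ay":0.0,"az":0.0,"claw":-0.5}
    - {"dx":-0.009,"dy":0.005,"dz":-0.85,"ax":0.0,"ay":0.0,"az":0.0,"claw":-0.5}

```text
clock: 30.3
tcp_pos: [0.6105, 0.3115, 0.0378]
tool_rot: [0.0, 0.768, 0.641, 0.0]
ft_force: [-2.0, 1.0, -0.4]
gripper_width: 0.0334
grip_force: 15.0
```

step_arm:
  targets:
    - {"dx":0.0,"dy":-0.005,"dz":-0.022,"ax":0.0,"ay":0.0,"az":0.0,"claw":-0.5}
    - {"dx":0.0,"dy":-0.005,"dz":-0.022,"ax":0.0,"ay":0.0,"az":0.0,"claw":-0.5}
    - {"dx":0.0,"dy":-0.005,"dz":-0.022,"ax":0.0,"ay":0.0,"az":0.0,"claw":-0.2}
    - {"dx":0.0,"dy":-0.005,"dz":-0.022,"ax":0.0,"ay":0.0,"az":0.0,"claw":0.0}
    - {"dx":0.0,"dy":-0.005,"dz":-0.022,"ax":0.0,"ay":0.0,"az":0.0,"claw":0.3}
    - {"dx":0.0,"dy":-0.005,"dz":-0.022,"ax":0.0,"ay":0.0,"az":0.0,"claw":0.3}
    - {"dx":0.0,"dy":-0.005,"dz":-0.022,"ax":0.0,"ay":0.0,"az":0.0,"claw":0.3}

```text
clock: 30.88
tcp_pos: [0.61, 0.3113, 0.0347]
tool_rot: [-0.0, 0.768, 0.641, 0.0]
ft_force: [0.1, -0.4, 0.3]
gripper_width: 0.0596
grip_force: 0.0
```

step_arm:
  targets:
    - {"dx":0.0,"dy":0.0,"dz":0.2,"ax":0.0,"ay":0.0,"az":0.0,"claw":0.3}
    - {"dx":0.0,"dy":0.0,"dz":0.5,"ax":0.0,"ay":0.0,"az":0.0,"claw":0.3}
    - {"dx":0.0,"dy":0.0,"dz":1.0,"ax":0.0,"ay":0.0,"az":0.0,"claw":0.3}
    - {"dx":0.0,"dy":0.0,"dz":1.0,"ax":0.0,"ay":0.0,"az":0.0,"claw":0.3}
    - {"dx":0.0,"dy":0.0,"dz":1.0,"ax":0.0,"ay":0.0,"az":0.0,"claw":0.3}

```text
clock: 31.3
tcp_pos: [0.6121, 0.3116, 0.1594]
tool_rot: [0.0, 0.768, 0.641, 0.003]
ft_force: [0.2, 0.5, 0.8]
gripper_width: 0.061
grip_force: 0.0
```

step_arm:
  targets:
    - {"dx":-0.6,"dy":1.0,"dz":0.5,"ax":0.0,"ay":0.0,"az":0.0,"claw":0.3}
    - {"dx":-0.6,"dy":1.0,"dz":0.5,"ax":0.0,"ay":0.0,"az":0.0,"claw":0.3}
    - {"dx":-0.6,"dy":1.0,"dz":0.5,"ax":0.0,"ay":0.0,"az":0.0,"claw":0.3}
    - {"dx":-0.6,"dy":1.0,"dz":0.5,"ax":0.0,"ay":0.0,"az":0.0,"claw":0.3}
    - {"dx":-0.6,"dy":1.0,"dz":0.5,"ax":0.0,"ay":0.0,"az":0.0,"claw":0.3}

```text
clock: 31.72
tcp_pos: [0.5348, 0.4379, 0.2156]
tool_rot: [-0.001, 0.765, 0.644, 0.001]
ft_force: [-0.1, 0.2, -0.9]
gripper_width: 0.061
grip_force: 0.0
```

step_arm:
  targets:
    - {"dx":-0.6,"dy":1.0,"dz":0.0,"ax":0.0,"ay":0.0,"az":0.0,"claw":0.3}
    - {"dx":-0.6,"dy":1.0,"dz":0.0,"ax":0.0,"ay":0.0,"az":0.0,"claw":0.3}
    - {"dx":-0.6,"dy":1.0,"dz":0.0,"ax":0.0,"ay":0.0,"az":0.0,"claw":0.3}
    - {"dx":-0.6,"dy":1.0,"dz":0.0,"ax":0.0,"ay":0.0,"az":0.0,"claw":0.3}
    - {"dx":-0.6,"dy":1.0,"dz":0.0,"ax":0.0,"ay":0.0,"az":0.0,"claw":0.3}

```text
clock: 32.13
tcp_pos: [0.4622, 0.5558, 0.213]
tool_rot: [-0.0, 0.765, 0.644, -0.001]
ft_force: [1.1, -0.1, -0.9]
gripper_width: 0.0611
grip_force: 0.0
```

step_arm:
  targets:
    - {"dx":-0.6,"dy":1.0,"dz":0.0,"ax":0.0,"ay":0.0,"az":0.0,"claw":0.3}
    - {"dx":-0.6,"dy":1.0,"dz":0.0,"ax":0.0,"ay":0.0,"az":0.0,"claw":0.3}
    - {"dx":-0.6,"dy":1.0,"dz":0.0,"ax":0.0,"ay":0.0,"az":0.0,"claw":0.3}
    - {"dx":-0.6,"dy":1.0,"dz":0.0,"ax":0.0,"ay":0.0,"az":0.0,"claw":0.3}
    - {"dx":-0.6,"dy":1.0,"dz":0.0,"ax":0.0,"ay":0.0,"az":0.0,"claw":0.3}

```text
clock: 32.55
tcp_pos: [0.3905, 0.6748, 0.2129]
tool_rot: [-0.0, 0.766, 0.643, -0.001]
ft_force: [-0.3, 0.4, 0.2]
gripper_width: 0.0609
grip_force: 0.0
```

```bash
python3 - <<'E'
from h import *
from cell import imaging
t=imaging.camera('top'); s=imaging.camera('scene')
cv2.imwrite('pics/fin.png',np.vstack([cv2.resize(t[175:325,95:435],(680,300)),cv2.resize(s[130:250,330:500],(425,300))[:, :] if 0 else cv2.resize(s[120:270,200:540],(680,300))]))
E
```

```text
(no output)
```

View pics/fin.png

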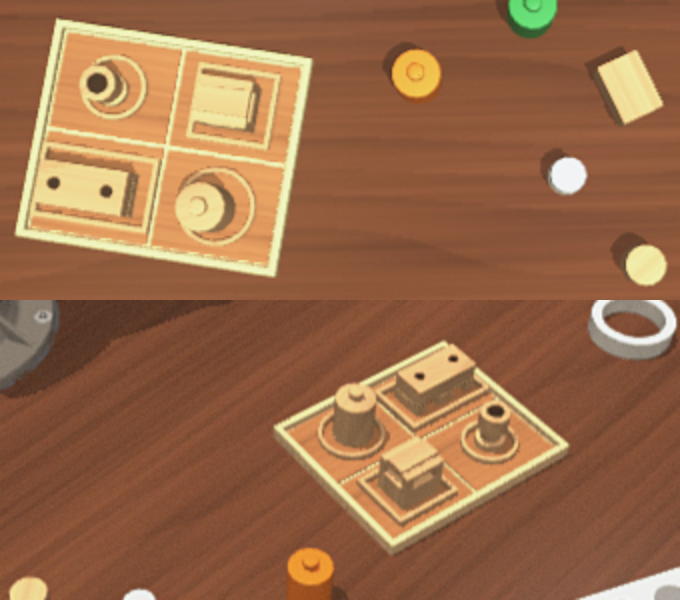

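All four parts stand upright inside their curbs: chimney at about (97,82), cab (225,103), undercarriage (85,187) and boiler (205,207) in the top crop. The offcuts are untouched.

```bash
python3 -c "
from cell import robot
print(robot.finish_job())"
```

```text
the job is handed in; nothing more can be done
None
```

I packed the undercarriage, cab, boiler and chimney upright in their own nests, left both offcuts where they were, and handed the job in at about 33 s; the final pictures look right, but no verdict was returned.

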